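Unbolt the paint dispenser and serve the blue jar

TASK

Unlock the paint dispenser: lift the handle of its barrel bolt clear of the notch and draw the bolt fully out, then slide the clear cover all the way back. Push the blue jar up with the lever in front of its well, lift it out and set it down upright in the order tray beside the ink bottle, letting go only when it stands on the tray's floor. Leave the bolt drawn and the cover open, the red and yellow jars down in their wells, and everything else where it is.

Things in the scene. Friction and masses are not known exactly. Their poses are not given: they have to be found in the camera images.
- case: grey and white paint dispenser, fixed. Origin at counter level under the middle well; x to its back (away from the robot at yaw 0), y along the wells towards the bolt, z up. Deck top z = 80, spanning x -35 to 128, y -95 to 205; cover rails at y = +-92 rise 11 above it. Three square wells, 43 wide, at x = 0, y = -56, 0, 56; each jar stands on ledges at z = 26, over an ejector pin
- bolt_axis (a point): point on the barrel bolt's axis, fixed to the case at case x = 18, y = 140, z = 114 mm; the axis runs along case y. Brackets (y 99 to 117 and 184 to 200, x 7 to 29) reach z = 125; between them two notch plates (x -6 to 6, z up to 119, y 117 to 133 and 147 to 162) stand either side of the handle's arm
- bolt (a joint): how far the bolt is drawn along the case's +y, m: 0 = home (its 10 mm shank is in the staple on the cover and blocks the cover), 0.034 = fully out, at its stop. About 2 N to slide; stays where left. With the handle down in the notch it cannot slide more than about 3 mm
- bolt_handle (a joint): angle of the bolt's handle about the bolt's axis, rad: 0 = level, arm pointing to the case's -x, down in the notch; grows as the knob is lifted, to 1.5 = nearly straight up. The arm clears the notch plates from about 0.75 rad up. Light; stays where it is left (it starts at 0 to 0.3)
- bolt_knob (a point): centre of the red ball knob, diameter 20, at the end of the bolt's handle, 48 from the bolt's axis (arm diameter 8); at bolt = 0 its case y is 140. It can be pinched along y from above
- cover (a joint): how far the clear cover is slid back along the case's +x, m: 0 = shut over the wells, 0.088 = fully open, at its stop. Friction about 2 N; stays where left. At 0 it spans case x -37 to 37, y -88 to 88, top at z = 88; a steel staple on it (y 69 to 85, x 5 to 31, up to z = 126) takes the bolt's shank
- cover_fin (a point): middle of the top edge of the cover's black upright fin, by which it is pushed or pinched: 44 long in y, 10 thick in x, 26 high (foot at case z = 88, top at 114)
- jar_blue: closed paint jar, blue body and lid, a plain upright cylinder of diameter 40 and height 55, about 0.09 kg; origin at the centre of its underside, z up. It starts in one of the three wells (which one varies), its lid flush with the deck
- jar_red: closed paint jar, red body and lid, a plain upright cylinder of diameter 40 and height 55, about 0.09 kg; origin at the centre of its underside, z up. It starts in one of the three wells (which one varies), its lid flush with the deck
- jar_yellow: closed paint jar, yellow body and lid, a plain upright cylinder of diameter 40 and height 55, about 0.09 kg; origin at the centre of its underside, z up. It starts in one of the three wells (which one varies), its lid flush with the deck
- tray: green order tray, fixed, outside 140 (x) x 220 (y), walls 22 high and 4 thick, floor 4 thick; origin at the centre of its underside, z up. The ink bottle stands somewhere along its length; the rest is free
- lever0_pad (a point): middle of the top of the black pad (26 x 26) of the lift lever in front (-x) of the well at case y = -56; 67 from the lever's pivot (case x = -32, z = 47). Pressed down with about 5 N it goes nearly straight down from z = 67 to a stop at z = 34, raises the pin and jar of that well in proportion, by up to 38, and stays where left, the jar standing raised
- lever1_pad (a point): middle of the top of the black pad (26 x 26) of the lift lever in front (-x) of the well at case y = 0; 67 from the lever's pivot (case x = -32, z = 47). Pressed down with about 5 N it goes nearly straight down from z = 67 to a stop at z = 34, raises the pin and jar of that well in proportion, by up to 38, and stays where left, the jar standing raised
- lever2_pad (a point): middle of the top of the black pad (26 x 26) of the lift lever in front (-x) of the well at case y = 56; 67 from the lever's pivot (case x = -32, z = 47). Pressed down with about 5 N it goes nearly straight down from z = 67 to a stop at z = 34, raises the pin and jar of that well in proportion, by up to 38, and stays where left, the jar standing raised
- ink_bottle: blue ink bottle with paper label and black cap, standing in the order tray, diameter 34, height 70; origin at the centre of its underside, z up
- glue_bottle: bystander: white bottle with orange cap, diameter 52, height 130, behind the gap between tray and dispenser; origin at the centre of its underside
- tape_roll: bystander: cork-brown tape roll lying flat, diameter 56, height 18; origin at the centre of its underside
- crayon_box: bystander: flat red box 50 x 80 x 22 high; origin at the centre of its underside
- ink_small: bystander: small amber jar with white lid, diameter 28, height 50, standing on the dispenser's deck behind the bolt; origin at the centre of its underside
- black_bottle: bystander: black bottle, diameter 48, height 110, to the left of the dispenser; origin at the centre of its underside
- gesso_tub: bystander: white round tub, diameter 52, height 50, to the right of the tray; origin at the centre of its underside

How it is judged:
On the way, in this order (a step that is already met when the one before it is completed fails the run):
1. the bolt's handle is lifted clear of the notch with the bolt still home (value of joint bolt_handle above 0.6 rad and value of joint bolt below 0.012 m).
2. the bolt is drawn fully out (28 mm or more) (value of joint bolt above 0.028 m), for 0.1 s.
3. the cover is slid back (78 mm or more) (value of joint cover above 0.078 m), for 0.1 s.
4. the blue jar is pushed up in its well by 22 mm or more (z of jar_blue in the frame of case above 0.048 m), for 0.1 s.
5. the blue jar is lowered to within 10 mm of the tray's floor while still held (x of jar_blue in the frame of tray between -0.06 and 0.06 m and y of jar_blue in the frame of tray between -0.1 and 0.1 m and z of jar_blue in the frame of tray below 0.014 m and angle between jar_blue's own z axis and vertical below 0.25 rad and contact force between the fingers and jar_blue above 0.3 N).
At the end, for the whole second after the job is handed in: The blue jar stands upright (within 0.1 rad) at rest on the floor of the order tray (its underside within 5 mm of the floor), the ink bottle still stands in the tray, the bolt is drawn at least 26 mm, the cover open at least 75 mm, and the red and yellow jars are down in their wells (within 10 mm) (value of joint bolt above 0.026 m and value of joint cover above 0.075 m and x of jar_blue in the frame of tray between -0.06 and 0.06 m and y of jar_blue in the frame of tray between -0.1 and 0.1 m and z of jar_blue in the frame of tray between 0 and 0.009 m and angle between jar_blue's own z axis and vertical below 0.1 rad and linear speed of jar_blue below 0.03 m/s and z of each of jar_red, jar_yellow in the frame of case below 0.036 m and x of ink_bottle in the frame of tray between -0.066 and 0.066 m and y of ink_bottle in the frame of tray between -0.106 and 0.106 m and angle between ink_bottle's own z axis and vertical below 0.15 rad); the robot touches nothing.
It fails at once if a bystander (or the ink bottle in the tray) is shifted by more than 30 mm (distance of any of ink_bottle, glue_bottle, tape_roll, crayon_box, ink_small, black_bottle, gesso_tub from where it was at the start of the episode above 0.03 m).
It fails at once if a bystander (or the ink bottle in the tray) is knocked over (angle between any of ink_bottle, glue_bottle, tape_roll, crayon_box, ink_small, black_bottle, gesso_tub's own z axis and vertical above 0.5 rad).
It fails at once if the red or the yellow jar is pushed up by more than 15 mm (z of any of jar_red, jar_yellow in the frame of case above 0.041 m).
It also fails if it takes over 64 s, if anything falls off the work surface, if the arm or the gripper's body presses on something with over 40 N, if the wrist force passes 120 N, or if a joint passes its speed limit or range.

ROBOT

A 7-joint arm with a two-finger parallel gripper is mounted at the origin on the work surface. World frame = base frame: x ahead of the robot, y to its left, z up, the work surface at z = 0. Lengths are in m, angles in rad, forces in N, time in s.
With the tool pointing down it reaches from about 0.35 to 0.9 m from the base axis. Payload 8.1 kg.
Tool frame: the origin (TCP) lies at the very end of the fingers, on their centre line; the grasp point (between the pads) lies 19 mm behind it (arm.grasp_offset is the distance from the TCP to the grasp point, in m); z points along the fingers, y is the direction in which the jaws open and shut (so a half turn about z gives the same grasp; the last joint's range is limited). The gripper opens to 92 mm and grips with 3 to 60 N. Pads are 19 mm wide; open, the fingers measure 130 mm over their backs; the gripper's body (75 mm by 190 mm) begins 47 mm behind the grasp point.
Start: joints at [0.998, 0.434, 0.025, 1.573, -0.012, 1.134, -0.075], TCP at [0.283, -0.557, 0.198] pointing down, gripper open.
Joint ranges: [-2.62, 2.62], [-0.44, 2.09], [-1.27, 1.32], [0.08, 2.57], [-1.32, 4.46], [0.12, 2], [-2.74, 2.74]. Speed limits (rad/s): [2.22, 2.22, 3.01, 3.01, 3.14, 3.14, 3.14].

INTERFACE

Orientations are given as a rotation vector (axis times angle).
In Python, from cell import arm, eyes, workorder gives the robot as it stands.
- The arm moves only by the shell command python3 -m inch 'ROWS' [FORCE]. ROWS is JSON, a list that holds one entry, the list of rows, each a list of 5 numbers: the closure, from 0 (fully open) to 1 (shut), then the shift along the tool's x, y, z in mm, then the turn about the tool's z in degrees. A call has 1 to 12 rows; each row shifts and turns the pose as measured when the row begins, along the tool's axes as they then stand; what a row does not reach is not made up. A row lasts 1/10 s, in which the tool goes at most 50 mm and 8.59 degrees, less where a joint would pass 70% of its speed; a pose out of reach is approached as far as the arm can. A call with a gripper value outside its range is refused whole. The fingers move at their own pace and stop on an object; FORCE is the grip in N (left out, the last holds). Time passes only in rows, so rows that do not move let the fingers close. It gives the time, the measured TCP pose, the force and the opening at its end, in the units of the state.
- arm.observe(): the state, without advancing time (a new reading comes with each control period).
- eyes.get_image(name): name is "scene" or "top"; returns a dict with "frame" (400x640x3 uint8, blue, green, red), "intrinsics" (3x3 intrinsics, pixels), "rvec" (rotation vector, rad) and "tvec" (3), from world to camera coordinates, as OpenCV has them. Camera axes: x right, y down, z forward; pixel columns grow to the right and rows downward; lengths in m; the calibration is good to about 2 mm. A picture is of the moment at which its call begins. There is no depth.
- workorder.sign_off(): hands the job in, once; it reports no verdict.
The state is a dict: "clock": time; "joints": joint angles; "dq": joint speeds; "joint_efforts": joint torques, N m; "position": TCP position; "ee_rot": TCP orientation; "force": force on the tool from outside, world axes, zero at the start; "ft_torque": the same for the moment, N m; "width": opening from 0.0 (shut) to 1.0 (fully open).
Only numpy, scipy, OpenCV 4.12 (cv2) and the standard library are available. Lean on these libraries where they do the work, as an engineer would, in place of code of your own. Each camera call takes 0.05 s, during which the arm holds its last target.

## Working session

There is one attempt and no reset: what is moved stays moved. The work goes in short steps, Python scripts to look and compute and a shell command to move; the robot and the scene stay as the last step left them, time stands still between calls to the robot, and variables do not carry over. Pictures are saved under pics/ and viewed, and the job is handed in when it is done.

```bash
ls; mkdir -p pics
python3 - <<'E'
from cell import arm, eyes
import cv2
for n in("scene","top"):
    d=eyes.get_image(n); cv2.imwrite(f"pics/{n}0.png",d["frame"]); print(n,d["intrinsics"],d["rvec"],d["tvec"])
print(arm.observe())
E
```

```text
pics
scene [[411.35299347   0.         320.63493976]
 [  0.         411.35299347 199.98697751]
 [  0.           0.           1.        ]] [ 0.812454    2.60246377 -1.05166268] [ 0.43199175 -0.13954647  1.38612316]
top [[425.31578581   0.         316.10208685]
 [  0.         425.31578581 203.81448797]
 [  0.           0.           1.        ]] [ 2.20142266 -2.18163831  0.08381566] [-0.01468854  0.52598039  1.44395166]
{'clock': 0.1, 'joints': array([ 0.99839116,  0.43511954,  0.02495988,  1.57396819, -0.01157077,
        1.13398125, -0.07513771]), 'dq': array([ 4.23959005e-04,  1.58449101e-04,  5.50606768e-06, -3.18415292e-03,
       -9.81978679e-04, -3.25394210e-04, -8.32691410e-04]), 'joint_efforts': array([ 4.80265764e-03, -6.69121385e+01,  9.89194438e-01, -3.15145540e+01,
       -6.03752676e-02,  3.72440577e-02,  1.71496055e-05]), 'position': array([ 0.28268238, -0.5568925 ,  0.19695896]), 'ee_rot': array([-3.05412454e+00, -7.30783014e-01,  7.01124604e-04]), 'force': array([ 0.1729998 , -0.3360494 ,  0.49621808]), 'ft_torque': array([0.00997622, 0.05105506, 0.0382749 ]), 'width': 0.9958948237369639}
```

View pics/scene0.png

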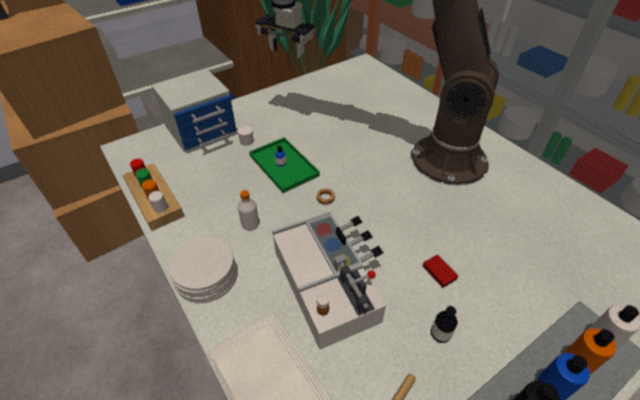

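View pics/top0.png

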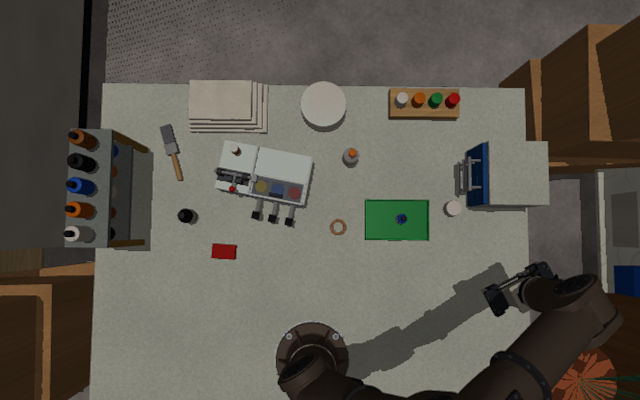

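The top view shows the case around (265,175) and the tray around (397,220) with the ink bottle at (401,218). The wells hold red, blue and yellow from right to left. I'll zoom in to get exact pixels.

Run:
```python
import cv2
t=cv2.imread("pics/top0.png");s=cv2.imread("pics/scene0.png")
cv2.imwrite("pics/t1.png",cv2.resize(t[130:240,205:325],None,fx=6,fy=5.4,interpolation=cv2.INTER_CUBIC)[:600])
cv2.imwrite("pics/t2.png",cv2.resize(t[135:250,320:470],None,fx=5,fy=5,interpolation=cv2.INTER_CUBIC))
cv2.imwrite("pics/s1.png",cv2.resize(s[205:345,265:395],None,fx=4.2,fy=4.2,interpolation=cv2.INTER_CUBIC))
```

```text
(no output)
```

View pics/t1.png

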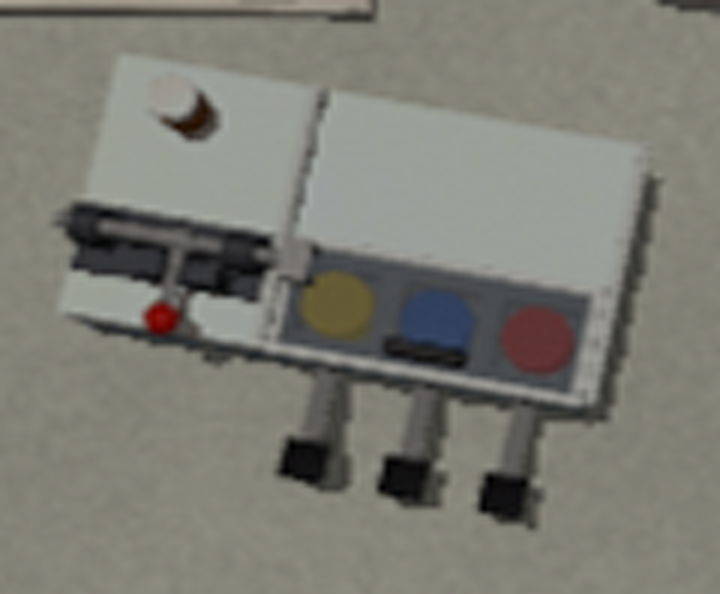

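View pics/t2.png

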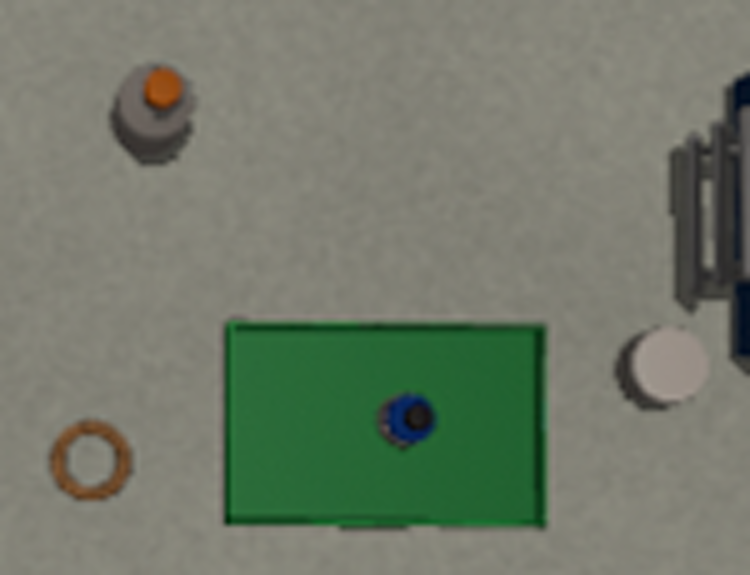

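View pics/s1.png

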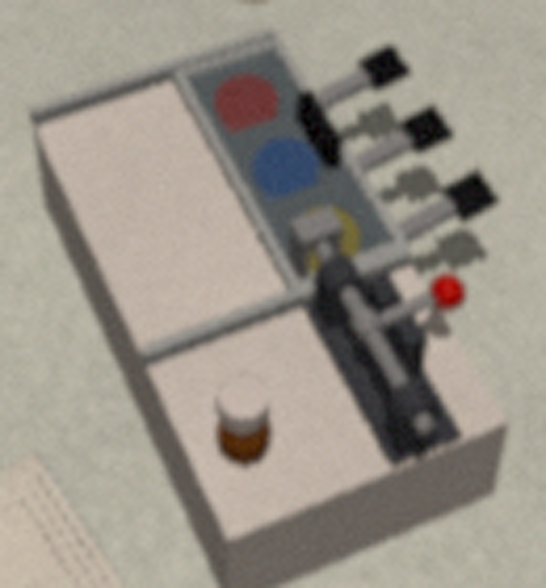

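```bash
cat > h.py <<'E'
import numpy as np,cv2
from scipy.optimize import least_squares
from scipy.spatial.transform import Rotation as R
C={"scene":([[411.35299347,0,320.63493976],[0,411.35299347,199.98697751],[0,0,1]],[0.812454,2.60246377,-1.05166268],[0.43199175,-0.13954647,1.38612316]),
"top":([[425.31578581,0,316.10208685],[0,425.31578581,203.81448797],[0,0,1]],[2.20142266,-2.18163831,0.08381566],[-0.01468854,0.52598039,1.44395166])}
C={k:[np.array(a,float) for a in v] for k,v in C.items()}
def proj(n,P):
    K,r,t=C[n]; return cv2.projectPoints(np.array(P,float).reshape(-1,1,3),r,t,K,None)[0][:,0]
def plane(n,uv,z):
    K,r,t=C[n]; Rm=cv2.Rodrigues(r)[0]; c=-Rm.T@t; d=Rm.T@np.linalg.inv(K)@np.array([*uv,1.]); return c+d*(z-c[2])/d[2]
def tri(uvs):
    A=[];b=[]
    f=lambda p:np.concatenate([proj(n,p)[0]-uv for n,uv in uvs])
    s=least_squares(f,[.5,0,.1]); return s.x,s.fun
def c2w(pose,P):
    x,y,a=pose; P=np.atleast_2d(np.array(P,float))/1000; c,s=np.cos(a),np.sin(a)
    return np.c_[x+c*P[:,0]-s*P[:,1],y+s*P[:,0]+c*P[:,1],P[:,2]]
E
python3 - <<'E'
from h import *
T=lambda u,v:np.array([205+(u+.5)/6-.5,130+(v+.5)/5.4-.5]); S=lambda u,v:np.array([265+(u+.5)/4.2-.5,205+(v+.5)/4.2-.5])
obs=[("top",T(118,55),(128,205,80)),("top",T(60,312),(-35,205,80)),("top",T(338,305),(0,56,81)),("top",T(538,340),(0,-56,81)),
("top",T(505,497),(-96,-56,67)),("top",T(407,478),(-96,0,67)),("top",T(306,460),(-96,56,67)),
("scene",S(247,103),(0,-56,81)),("scene",S(285,167),(0,0,81)),("scene",S(384,66),(-96,-56,67)),("scene",S(427,129),(-96,0,67)),("scene",S(472,194),(-96,56,67)),
("scene",S(505,425),(-35,205,80)),("scene",S(230,540),(128,205,80))]
f=lambda p:np.concatenate([proj(n,c2w(p,P))[0]-uv for n,uv,P in obs])
s=least_squares(f,[.6,.15,-.15],loss='soft_l1'); print(s.x,np.degrees(s.x[2])); print(f(s.x).reshape(-1,2).round(1))
p=s.x
k,r=tri([("top",T(162,318)),("scene",S(447,292))]); print("knob",k,r)
# case frame
def w2c(P):
    c,s_=np.cos(p[2]),np.sin(p[2]);d=P[:2]-p[:2];return np.array([c*d[0]+s_*d[1],-s_*d[0]+c*d[1],P[2]])*1000
print(w2c(k))
print("fin top", w2c(plane("top",T(427,345),.114)),"scene",w2c(plane("scene",S(318,115),.114)))
np.save("case.npy",p)
# overlay
t=cv2.imread("pics/top0.png");sc=cv2.imread("pics/scene0.png")
for n,im,(a,b,c,d),fx in(("top",t,(130,240,205,325),(6,5.4)),("scene",sc,(205,345,265,395),(4.2,4.2))):
    big=cv2.resize(im[a:b,c:d],None,fx=fx[0],fy=fx[1],interpolation=cv2.INTER_CUBIC)
    ln=[[(-35,-95,80),(128,-95,80),(128,205,80),(-35,205,80)],[(7,99,125),(29,99,125),(29,117,125),(7,117,125)],[(7,184,125),(29,184,125),(29,200,125),(7,200,125)],[(5,69,126),(31,69,126),(31,85,126),(5,85,126)],[(-37,-88,88),(37,-88,88),(37,88,88),(-37,88,88)]]
    for y in(-56,0,56): ln+=[[(-21.5,y-21.5,80),(21.5,y-21.5,80),(21.5,y+21.5,80),(-21.5,y+21.5,80)],[(-109,y-13,67),(-83,y-13,67),(-83,y+13,67),(-109,y+13,67)]]
    for L in ln:
        q=(proj(n,c2w(p,L))-[c,a]+.5)*fx-.5
        cv2.polylines(big,[q.round().astype(int)],True,(0,255,255),1)
    cv2.imwrite(f"pics/ov_{n}.png",big)
T2=lambda u,v:np.array([320+(u+.5)/5-.5,135+(v+.5)/5-.5])
for nm,uv,z in(("ink cap",(417,417),.07),("tray c1",(227,322),.022),("c2",(545,322),.022),("c3",(545,524),.022),("c4",(227,524),.022),("glue",(163,88),.13),("gesso",(672,365),.05),("tape",(91,460),.018)):print(nm,plane("top",T2(*uv),z).round(4))
E
```

```text
[ 0.56965323  0.11939945 -0.18628747] -10.673485784736787
[[ 0.  -0.4]
 [-0.6 -0.1]
 [-0.5 -0.4]
 [-0.4 -0.3]
 [-0.5 -0.6]
 [-0.7 -0.4]
 [-0.5 -0.4]
 [ 0.2 -1.5]
 [ 0.3 -1.1]
 [ 0.1 -0.5]
 [-0.3 -0.7]
 [-0.5 -0.4]
 [ 1.1 -0.8]
 [-0.4 -0. ]]
knob [0.56636963 0.26226403 0.11604931] [ 0.04564346 -0.04923013  0.04714482  0.00264971]
[-29.68701255 139.78466418 116.04931428]
fin top [-17.95101074  -1.92920883 114.        ] scene [-20.63012244  -1.03300004 114.        ]
ink cap [ 0.4782 -0.2978  0.07  ]
tray c1 [ 0.5439 -0.1776  0.022 ]
c2 [ 0.546  -0.3965  0.022 ]
c3 [ 0.4076 -0.3953  0.022 ]
c4 [ 0.4057 -0.1778  0.022 ]
glue [ 0.6852 -0.1231  0.13  ]
gesso [ 0.5155 -0.4744  0.05  ]
tape [ 0.4485 -0.0849  0.018 ]
```

```bash
python3 -c "
import cv2,numpy as np
a=cv2.imread('pics/ov_top.png');b=cv2.imread('pics/ov_scene.png');print(a.shape,b.shape)"
```

```text
(594, 720, 3) (588, 546, 3)
```

View pics/ov_top.png

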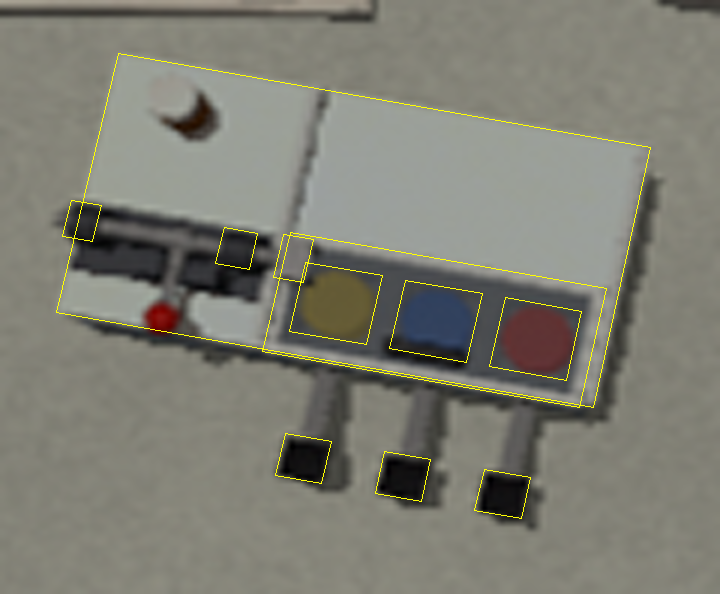

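View pics/ov_scene.png

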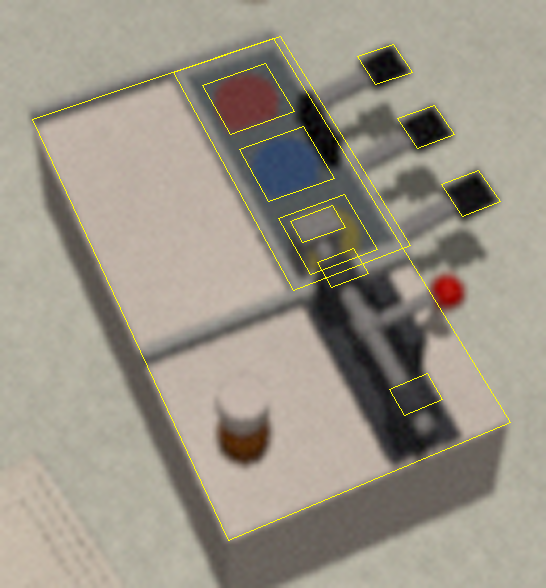

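The case fit holds to about 2 mm. Blue is in the middle well (lever1), the handle is nearly level, and the fin sits at case x ≈ -19. First I'll rise and turn the tool so its x axis matches case x.

```bash
cat > go.py <<'E'
# usage: go.py case x y z(mm)  |  go.py world x y z ; prints remaining tool-frame delta of TCP
import sys
from h import *
from cell import arm
s=arm.observe(); p=np.load("case.npy"); a=R.from_rotvec(s["ee_rot"]); M=a.as_matrix()
v=np.array(list(map(float,sys.argv[2:5])))
w=c2w(p,v)[0] if sys.argv[1]=="case" else v/1000
c,sn=np.cos(p[2]),np.sin(p[2]);d=s["position"][:2]-p[:2]
pc=np.array([c*d[0]+sn*d[1],-sn*d[0]+c*d[1],s["position"][2]])*1000
print("t",round(s["clock"],2),"TCP case",pc.round(1),"world",(s["position"]*1000).round(1),"F",s["force"].round(1),"w",round(s["width"],3))
print("delta tool mm",(M.T@(w-s["position"])*1000).round(1),"tool x yaw",np.degrees(np.arctan2(M[1,0],M[0,0])).round(2),"tilt",np.degrees(np.arccos(-M[2,2])).round(2))
E
python3 -m inch '[[[0,0,0,-20,8],[0,0,0,-20,8],[0,0,0,-20,8],[0,0,0,0,8],[0,0,0,0,5.6],[0,0,0,0,0]]]'; python3 go.py case -30 140 200
```

```text
clock: 0.7
position: [0.2816, -0.5552, 0.2561]
ee_rot: [-3.117, 0.332, 0.007]
force: [-0.4, 0.3, 0.7]
width: 1.002
t 0.7 TCP case [-158.2 -716.3  256.1] world [ 281.6 -555.2  256.1] F [-0.4  0.3  0.7] w 1.002
delta tool mm [ 106.4 -859.    60.7] tool x yaw -12.15 tilt 0.46
```

```bash
python3 -m inch '[[[0,5,-40,0,-1.5],[0,5,-45,0,0],[0,5,-45,0,0],[0,5,-45,0,0],[0,5,-45,0,0],[0,5,-45,0,0],[0,5,-45,0,0],[0,5,-45,0,0],[0,5,-45,0,0],[0,5,-45,0,0],[0,0,-20,0,0],[0,0,0,0,0]]]'; python3 go.py case -30 140 200
```

```text
clock: 1.9
position: [0.4103, -0.0878, 0.2534]
ee_rot: [-3.128, 0.224, 0.018]
force: [-0.8, -1.1, -0.4]
width: 1.002
t 1.9 TCP case [-118.2 -233.2  253.4] world [410.3 -87.8 253.4] F [-0.8 -1.1 -0.4] w 1.002
delta tool mm [ 104.9 -368.7   54. ] tool x yaw -8.2 tilt 0.75
```

```bash
python3 -m inch '[[[0,10,-45,0,2.5],[0,10,-45,0,0],[0,10,-45,0,0],[0,10,-45,0,0],[0,10,-45,0,0],[0,10,-45,0,0],[0,10,-45,0,0],[0,10,-30,0,0],[0,5,-10,20,0],[0,0,0,0,0]]]'; python3 go.py case -30 140 160
```

```text
clock: 2.9
position: [0.5648, 0.2445, 0.2279]
ee_rot: [3.127, -0.283, -0.022]
force: [-0.1, 0.6, -0.6]
width: 0.998
t 2.9 TCP case [-27.9 122.  227.9] world [564.8 244.5 227.9] F [-0.1  0.6 -0.6] w 0.998
delta tool mm [ -1.  -18.2  67.8] tool x yaw -10.34 tilt 0.82
```

```bash
python3 -m inch '[[[0.4,-1,-18,20,0.3],[0.4,0,0,30,0],[0.4,0,0,10,0],[0.4,0,0,0,0]]]'; python3 go.py case -30 140 98
```

```text
clock: 3.3
position: [0.5688, 0.2561, 0.168]
ee_rot: [3.123, -0.291, -0.019]
force: [-0.0, 0.1, 0.7]
width: 0.702
t 3.3 TCP case [-26.1 134.1 168. ] world [568.8 256.1 168. ] F [-0.   0.1  0.7] w 0.702
delta tool mm [-3.  -6.3 70. ] tool x yaw -10.66 tilt 0.76
```

```bash
python3 -m inch '[[[0.4,-3,-6,20,0],[0.4,0,0,20,0],[0.4,0,0,18,0],[0.4,0,0,0,0],[0.4,0,0,0,0]]]'; python3 go.py case -30 140 98
python3 - <<'E'
from cell import eyes
import cv2
for n,(a,b,c,d) in {"scene":(190,330,290,430),"top":(130,240,190,320)}.items():
    f=eyes.get_image(n)["frame"];cv2.imwrite(f"pics/k_{n}.png",cv2.resize(f[a:b,c:d],None,fx=4,fy=4,interpolation=cv2.INTER_CUBIC))
E
```

```text
clock: 3.8
position: [0.5715, 0.258, 0.1171]
ee_rot: [3.125, -0.298, -0.005]
force: [0.3, -0.3, 0.4]
width: 0.6
t 3.8 TCP case [-23.8 136.6 117.1] world [571.5 258.  117.1] F [ 0.3 -0.3  0.4] w 0.6
delta tool mm [-6.1 -3.5 19.1] tool x yaw -10.9 tilt 0.26
```

View pics/k_scene.png

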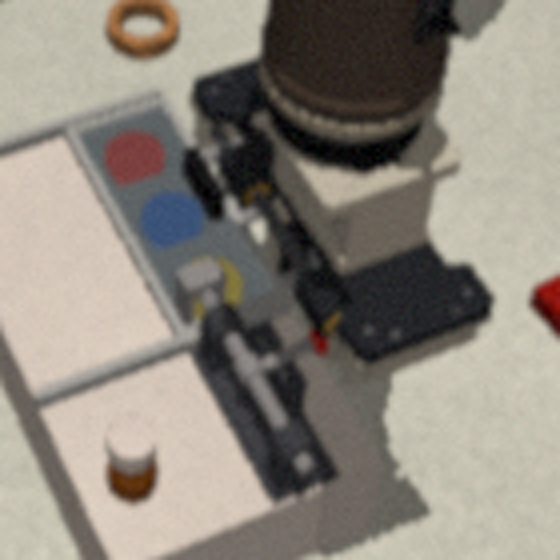

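The jaws straddle the red knob, which is just visible at crop (320,342). I'll correct the x drift and finish the descent.

```bash
python3 -m inch '[[[0.4,-6,-3,6,0.2],[0.4,-1,-1,7,0],[0.4,-1,0,6,0],[0.4,0,0,0,0]]]'; python3 go.py case -30 140 97
```

```text
clock: 4.3
position: [0.5647, 0.2649, 0.0992]
ee_rot: [3.126, -0.304, -0.0]
force: [0.5, -0.9, -0.4]
width: 0.601
t 4.3 TCP case [-31.8 142.   99.2] world [564.7 264.9  99.2] F [ 0.5 -0.9 -0.4] w 0.601
delta tool mm [1.8 2.  2.2] tool x yaw -11.1 tilt 0.04
```

```bash
python3 -m inch '[[[0.6,1,2,2,-0.4],[0.8,0,0,0,0],[1,0,0,0,0],[1,0,0,0,0],[1,0,0,0,0],[1,0,0,0,0],[1,0,0,0,0]]]' 15; python3 go.py case -30 140 97
```

```text
clock: 5.0
position: [0.5657, 0.2624, 0.0971]
ee_rot: [3.127, -0.292, 0.0]
force: [0.5, -0.5, 1.2]
width: 0.042
t 5.0 TCP case [-30.4 139.8  97.1] world [565.7 262.4  97.1] F [ 0.5 -0.5  1.2] w 0.042
delta tool mm [ 0.4 -0.2  0.1] tool x yaw -10.67 tilt 0.04
```

The width of 0.042 is too small for the knob, so I'll look.

```bash
python3 - <<'E'
from cell import eyes
import cv2
for n,(a,b,c,d) in {"scene":(190,330,290,430),"top":(130,240,190,320)}.items():
    f=eyes.get_image(n)["frame"];cv2.imwrite(f"pics/k2_{n}.png",cv2.resize(f[a:b,c:d],None,fx=4,fy=4,interpolation=cv2.INTER_CUBIC))
E
python3 go.py case -30 140 97
```

```text
t 5.1 TCP case [-30.4 139.8  97. ] world [565.7 262.4  97. ] F [0.3 0.1 0.6] w 0.01
delta tool mm [ 0.4 -0.2  0. ] tool x yaw -10.67 tilt 0.04
```

View pics/k2_scene.png

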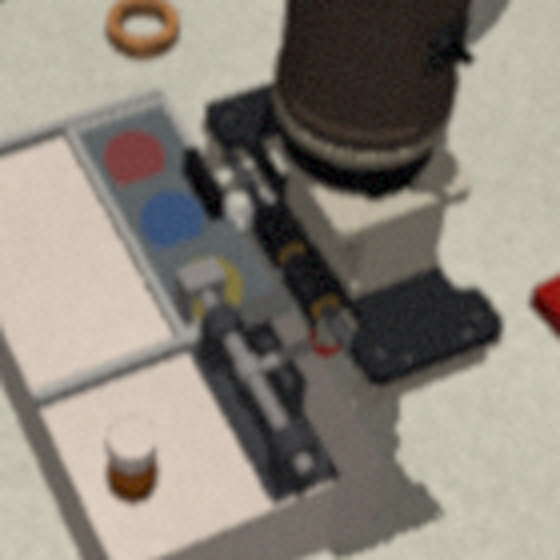

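View pics/k2_top.png

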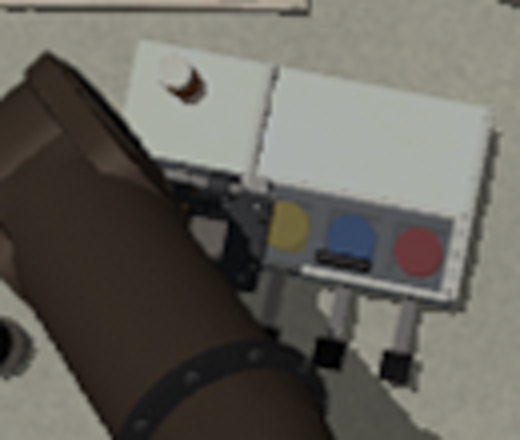

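Run:
```python
from h import *
from cell import arm
s=arm.observe();M=R.from_rotvec(s["ee_rot"]).as_matrix();o=s["position"]
im=cv2.imread("pics/k2_scene.png")
def px(p): return ((proj("scene",p)[0]-[290,190])*4).round(1)
for z in(0,-.019,-.066,-.1): print(z,px(o+M[:,2]*z),px(o+M[:,2]*z+M[:,1]*.095),px(o+M[:,2]*z-M[:,1]*.095))
p=np.load("case.npy");print("knob level",px(c2w(p,(-30,140,116))),"bolt axis",px(c2w(p,(18,140,114))))
```

```text
0 [322.6 354.9] [247.5 233.7] [408.  492.6]
-0.019 [325.4 336.2] [249.1 214.5] [412.3 474.9]
-0.066 [332.8 287.6] [253.3 164.6] [423.7 428.4]
-0.1 [338.5 250.1] [256.6 126.3] [432.6 392.3]
knob level [325.  336.7] bolt axis [249.1 368.4]
```

Run:
```python
import cv2
from cell import eyes
f=eyes.get_image("scene")["frame"]
cv2.imwrite("pics/k3.png",cv2.resize(f[245:295,340:400],None,fx=12,fy=12,interpolation=cv2.INTER_CUBIC))
```

```text
(no output)
```

View pics/k3.png

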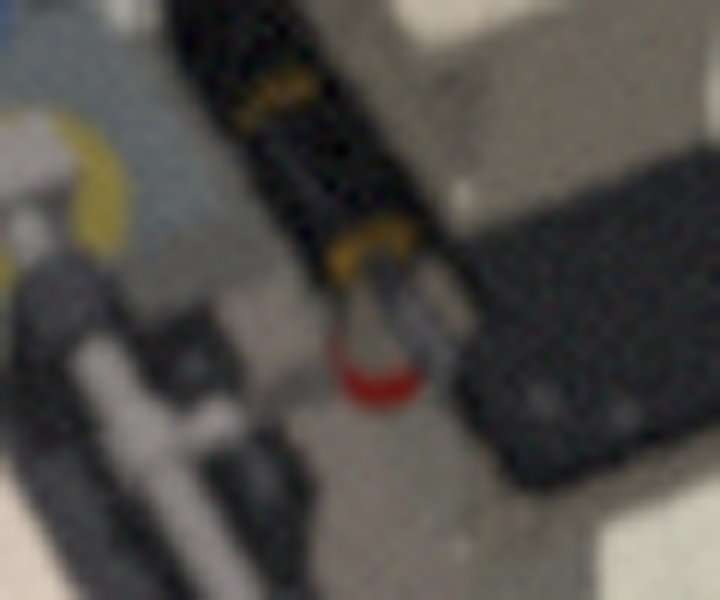

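The knob appears slightly shifted, by about +3 mm in y, with the fingers shut against it, so they weren't around it. Before retrying I'll back off and check in free space where the fingertips really are.

```bash
python3 -m inch '[[[0.3,0,0,0,0],[0.3,0,0,0,0],[0.3,0,0,0,0],[0.3,0,0,0,0],[0.3,0,0,0,0],[0.3,0,0,-40,0],[0.3,0,0,-40,0],[0.3,-30,0,0,0],[0.3,-30,0,0,0],[0.3,0,0,0,0]]]'; python3 go.py case -30 140 97
cat > look.py <<'E'
import sys,cv2
from h import *
from cell import eyes,arm
tag,P,hw,f=sys.argv[1],np.array(list(map(float,sys.argv[2:5]))),int(sys.argv[5]),float(sys.argv[6])
p=np.load("case.npy"); w=c2w(p,P)[0] 
s=arm.observe();M=R.from_rotvec(s["ee_rot"]).as_matrix();o=s["position"]
for n in(sys.argv[7] if len(sys.argv)>7 else "scene,top").split(","):
    u,v=proj(n,w)[0].round().astype(int); im=eyes.get_image(n)["frame"]
    a,b=max(0,v-hw),min(400,v+hw);c,d=max(0,u-hw),min(640,u+hw)
    big=cv2.resize(im[a:b,c:d],None,fx=f,fy=f,interpolation=cv2.INTER_CUBIC)
    for z in(0,-.019,-.066):
        q=((proj(n,o+M[:,2]*z)[0]-[c,a]+.5)*f-.5).round().astype(int); cv2.circle(big,tuple(int(i) for i in q),3,(255,255,0),1)
    cv2.imwrite(f"pics/{tag}_{n}.png",big); print(n,big.shape)
E
python3 look.py f1 -90 140 150 45 6
```

```text
clock: 6.15
position: [0.5053, 0.2737, 0.1796]
ee_rot: [3.127, -0.294, -0.002]
force: [0.2, 1.3, 0.9]
width: 0.697
t 6.15 TCP case [-91.8 139.7 179.6] world [505.3 273.7 179.6] F [0.2 1.3 0.9] w 0.697
delta tool mm [61.9 -0.4 82.6] tool x yaw -10.74 tilt 0.07
scene (540, 540, 3)
top (540, 540, 3)
```

View pics/f1_scene.png

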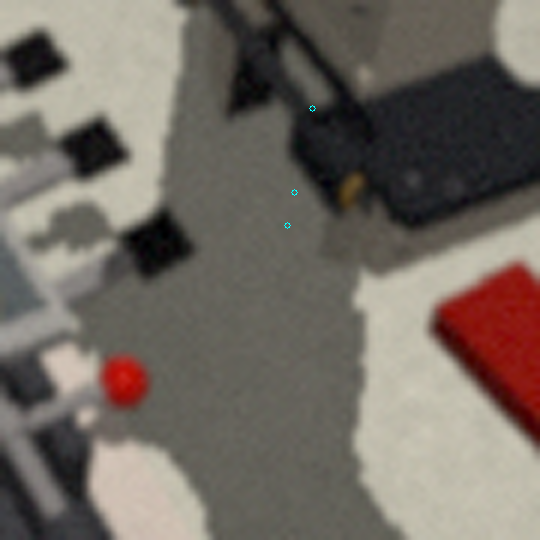

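Run:
```python
import cv2,numpy as np
im=cv2.imread("pics/f1_scene.png")
c=im[60:330,180:420].astype(float); c=cv2.GaussianBlur(c,(0,0),3)
o=np.clip((c-70)*4+60,0,255).astype(np.uint8)
cv2.imwrite("pics/f1e.png",cv2.resize(o,None,fx=2,fy=2))
```

```text
(no output)
```

View pics/f1e.png

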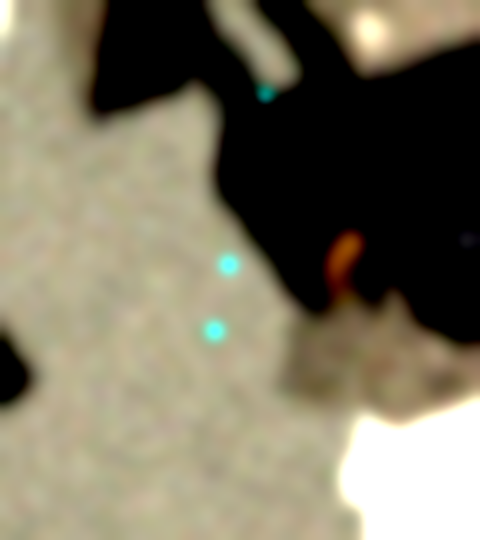

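View pics/f1_top.png

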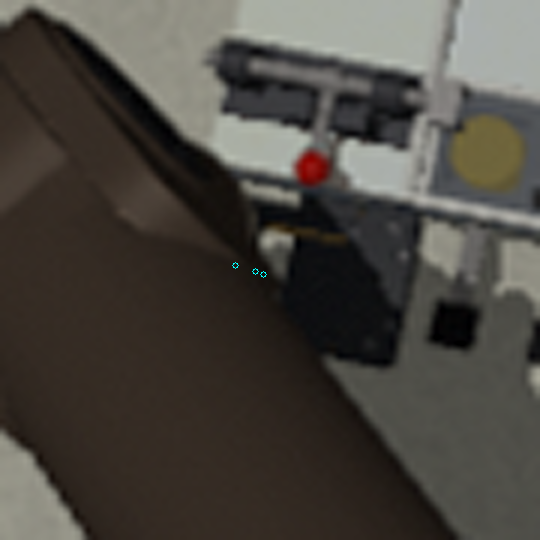

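I can't identify the tips against the shadow. I'll raise the gripper and look with it shut and then open, against a lighter background.

```bash
python3 -m inch '[[[1,-20,0,-40,0],[1,0,0,-40,0],[1,0,0,-40,0],[1,0,0,0,0],[1,0,0,0,0],[1,0,0,0,0],[1,0,0,0,0],[1,0,0,0,0]]]'; python3 go.py case -30 140 97;python3 look.py f2 -110 140 330 60 5 scene;  python3 -m inch '[[[0,0,0,0,0],[0,0,0,0,0],[0,0,0,0,0],[0,0,0,0,0],[0,0,0,0,0],[0,0,0,0,0],[0,0,0,0,0]]]';python3 look.py f3 -110 140 330 60 5 scene;python3 -c "
import cv2,numpy as np
a=cv2.imread('pics/f2_scene.png');b=cv2.imread('pics/f3_scene.png');print(a.shape)
cv2.imwrite('pics/f23.png',cv2.resize(np.hstack([a,b]),None,fx=.66,fy=.66,interpolation=cv2.INTER_AREA))"
```

```text
clock: 7.05
position: [0.4936, 0.2713, 0.2983]
ee_rot: [3.119, -0.31, -0.007]
force: [0.8, -0.3, 0.3]
width: 0.054
t 7.05 TCP case [-102.9  135.2  298.3] world [493.6 271.3 298.3] F [ 0.8 -0.3  0.3] w 0.054
delta tool mm [ 73.7  -7.1 200.9] tool x yaw -11.37 tilt 0.47
scene (600, 600, 3)
clock: 7.8
position: [0.493, 0.271, 0.2969]
ee_rot: [3.118, -0.31, -0.011]
force: [-0.2, -0.5, 0.3]
width: 0.582
scene (600, 600, 3)
(600, 600, 3)
```

View pics/f23.png

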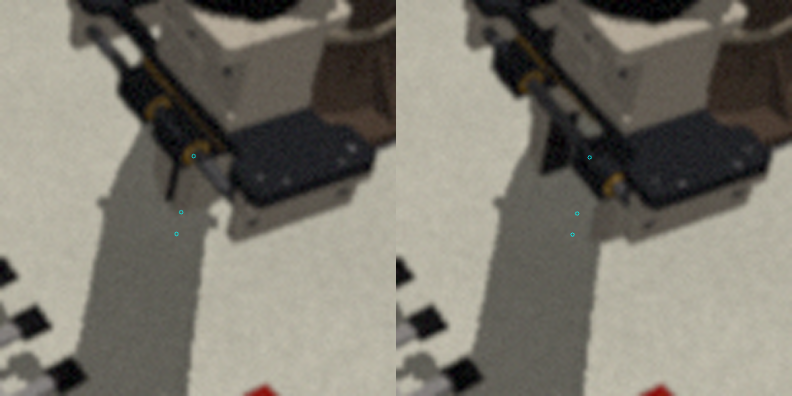

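Run:
```python
import cv2,numpy as np
o=[]
for n in("f2","f3"):
    im=cv2.imread(f"pics/{n}_scene.png")[150:430,130:400].astype(float)
    c=cv2.GaussianBlur(im,(0,0),2)
    o.append(cv2.resize(np.clip((c-40)*2.2,0,255).astype(np.uint8),None,fx=1.45,fy=1.45))
cv2.imwrite("pics/f23e.png",np.hstack(o))
```

```text
(no output)
```

View pics/f23e.png

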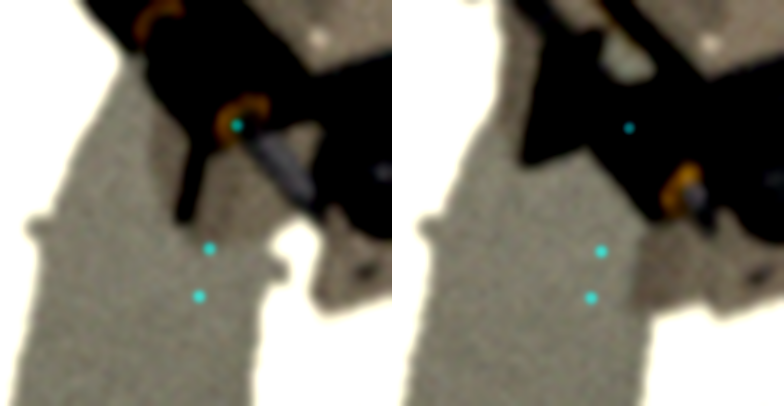

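Run:
```python
from h import *
o=np.array([0.28268238,-0.5568925,0.19695896]);M=R.from_rotvec([-3.05412454e+00,-7.30783014e-01,7.01124604e-04]).as_matrix()
for n,(a,b,c,d) in(("scene",(0,80,240,330)),("top",(250,330,470,570))):
    im=cv2.imread(f"pics/{n}0.png")[a:b,c:d]; f=7
    big=cv2.resize(im,None,fx=f,fy=f,interpolation=cv2.INTER_CUBIC); big=np.clip(big.astype(float)*1.6,0,255).astype(np.uint8)
    for z in(0,-.019,-.066,-.1):
        for y in(-.046,0,.046):
            q=((proj(n,o+M[:,2]*z+M[:,1]*y)[0]-[c,a]+.5)*f-.5).round().astype(int); cv2.circle(big,tuple(int(i) for i in q),3,(255,255,0),1)
    cv2.imwrite(f"pics/g_{n}.png",big)
```

```text
(no output)
```

View pics/g_scene.png

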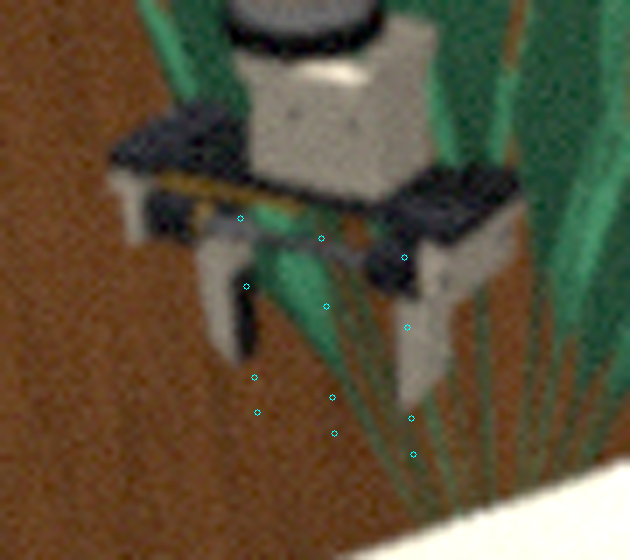

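View pics/g_top.png

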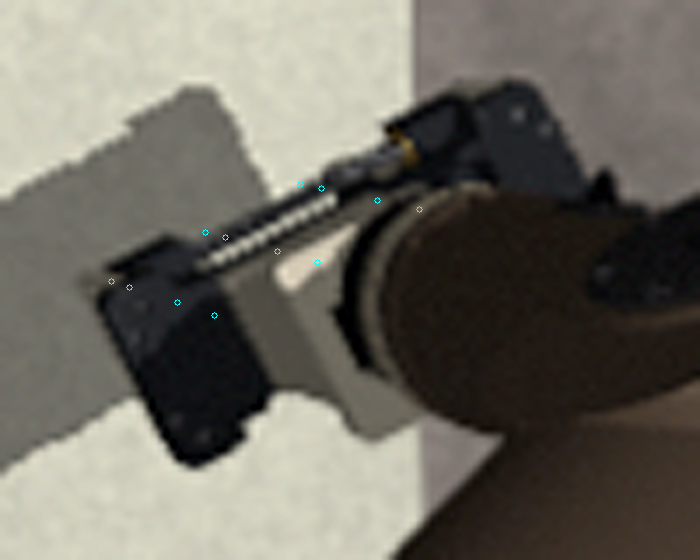

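In the start pictures the fingertips appear about 28 mm above the reported TCP along the tool axis, with little lateral error. That explains the miss: the fingers closed above the knob. I'll confirm it with a touch test on the clear deck behind the cover, at case x=85, y=150→0.

```bash
python3 - <<'E'
from h import *
p=np.load("case.npy")
def w2c(P):
    c,s_=np.cos(p[2]),np.sin(p[2]);d=P[:2]-p[:2];return (np.array([c*d[0]+s_*d[1],-s_*d[0]+c*d[1],P[2]])*1000).round()
T=lambda u,v:np.array([205+(u+.5)/6-.5,130+(v+.5)/5.4-.5])
print("ink_small",w2c(plane("top",T(172,98),.13)),"crayon",plane("top",(224,251),.022),w2c(plane("top",(224,251),.022)),"black",w2c(plane("top",(187,215),.11)))
E
python3 go.py case -95 200 150
```

```text
ink_small [ 98. 159. 130.] crayon [0.36235611 0.30133989 0.022     ] [-237.  140.   22.] black [-141.  263.  110.]
t 7.85 TCP case [-103.4  134.8  296.9] world [493.  271.  296.9] F [-0.5  0.4 -0.3] w 0.627
delta tool mm [  8.5 -66.6 146.3] tool x yaw -11.35 tilt 0.61
```

Black bottle and levers limit the clear counter area, and the estimate is already good to about ±3 mm. I'll skip the touch test and go for the knob with TCP reading ≈ 69, watching force and width.

```bash
python3 -m inch '[[[0.4,20,-5,-10,-0.7],[0.4,35,0,0,0],[0.4,18,0,30,0],[0.4,0,0,30,0],[0.4,0,0,30,0],[0.4,0,0,20,0],[0.4,0,0,0,0]]]'; python3 go.py case -30 140 140
```

```text
clock: 8.55
position: [0.5689, 0.2619, 0.1945]
ee_rot: [3.122, -0.289, -0.005]
force: [-0.7, -0.0, 0.4]
width: 0.6
t 8.55 TCP case [-27.1 139.9 194.5] world [568.9 261.9 194.5] F [-0.7 -0.   0.4] w 0.6
delta tool mm [-2.7 -0.5 54.5] tool x yaw -10.59 tilt 0.4
```

```bash
python3 -m inch '[[[0.4,-2,0,30,0],[0.4,-1,0,30,0],[0.4,-1,0,20,0],[0.4,-1,0,10,0],[0.4,0,0,0,0]]]'; python3 go.py case -30 140 95
```

```text
clock: 9.05
position: [0.5669, 0.2645, 0.1077]
ee_rot: [3.126, -0.29, 0.005]
force: [-0.2, 0.6, 0.8]
width: 0.606
t 9.05 TCP case [-29.6 142.1 107.7] world [566.9 264.5 107.7] F [-0.2  0.6  0.8] w 0.606
delta tool mm [-0.5  2.1 12.8] tool x yaw -10.61 tilt 0.21
```

```bash
python3 -m inch '[[[0.4,0,2,10,0],[0.4,0,0,10,0],[0.4,0,0,8,0],[0.4,0,0,7,0],[0.4,0,0,0,0]]]'; python3 go.py case -30 140 69
```

```text
clock: 9.55
position: [0.5693, 0.2636, 0.074]
ee_rot: [-3.127, 0.291, -0.013]
force: [-0.2, -0.0, 0.8]
width: 0.602
t 9.55 TCP case [-27.  141.7  74. ] world [569.3 263.6  74. ] F [-0.2 -0.   0.8] w 0.602
delta tool mm [-3.   1.7  5. ] tool x yaw -10.64 tilt 0.49
```

```bash
python3 -m inch '[[[0.6,-3,2,4,0],[0.8,0,0,0,0],[1,0,0,0,0],[1,0,0,0,0],[1,0,0,0,0],[1,0,0,0,0],[1,0,0,0,0]]]' 12; python3 go.py case -30 140 69; python3 look.py k5 -30 140 116 45 6 scene
```

```text
clock: 10.25
position: [0.5661, 0.2624, 0.0705]
ee_rot: [-3.126, 0.291, -0.014]
force: [-0.2, 0.6, -0.7]
width: 0.205
t 10.25 TCP case [-30.  139.8  70.5] world [566.1 262.4  70.5] F [-0.2  0.6 -0.7] w 0.205
delta tool mm [-0.  -0.2  1.5] tool x yaw -10.64 tilt 0.54
scene (540, 540, 3)
```

View pics/k5_scene.png

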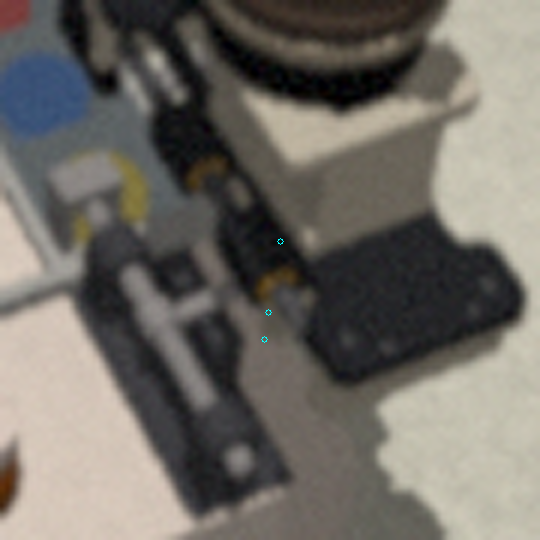

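The width of 0.205 (≈19 mm) shows the knob is held. I'll lift it along the arc.

```bash
python3 -m inch '[[[1,1,0,-7.5,0],[1,2,0,-7.5,0],[1,3,0,-7,0],[1,4,0,-6,0]]]'; python3 go.py case -19 140 98; python3 -m inch '[[[1,5,0,-5.5,0],[1,6,0,-5,0],[1,4,0,-2.5,0],[1,0,0,0,0]]]'; python3 go.py case -4 140 110
```

```text
clock: 10.7
position: [0.5761, 0.2604, 0.1003]
ee_rot: [-3.127, 0.29, -0.014]
force: [1.3, -0.3, -3.9]
width: 0.206
t 10.7 TCP case [-19.8 139.8 100.3] world [576.1 260.4 100.3] F [ 1.3 -0.3 -3.9] w 0.206
delta tool mm [ 0.7 -0.2  2.3] tool x yaw -10.61 tilt 0.52
clock: 11.1
position: [0.5934, 0.2572, 0.1157]
ee_rot: [-3.125, 0.292, -0.016]
force: [0.9, 0.4, -1.9]
width: 0.205
t 11.1 TCP case [ -2.2 139.8 115.7] world [593.4 257.2 115.7] F [ 0.9  0.4 -1.9] w 0.205
delta tool mm [-1.9 -0.2  5.6] tool x yaw -10.68 tilt 0.61
```

```bash
python3 -m inch '[[[1,0,-6,0,0],[1,0,-8,0,0],[1,0,-8,0,0],[1,0,-7,0,0],[1,0,-3,0,0],[1,0,0,0,0]]]'; python3 go.py case -4 174 115; python3 look.py b1 10 150 116 45 6 scene
```

```text
clock: 11.7
position: [0.5983, 0.2909, 0.115]
ee_rot: [3.128, -0.291, 0.012]
force: [0.0, -1.0, 0.7]
width: 0.209
t 11.7 TCP case [ -3.6 173.9 115. ] world [598.3 290.9 115. ] F [ 0.  -1.   0.7] w 0.209
delta tool mm [-0.4 -0.1 -0.1] tool x yaw -10.62 tilt 0.45
scene (540, 540, 3)
```

View pics/b1_scene.png

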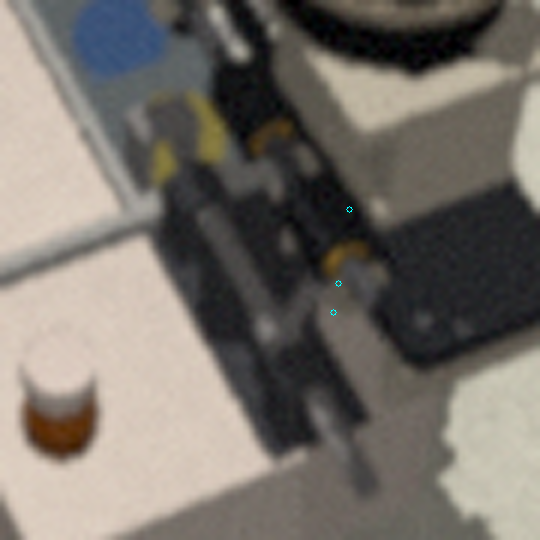

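The shank now sticks out at the far end, around (350,460) in the crop, and the travel is 34 mm. I'll nudge it further to feel the stop, then release and rise.

```bash
python3 -m inch '[[[1,0,-3,0,0],[1,0,-3,0,0],[1,0,0,0,0]]]'; python3 go.py case -4 174 115;  python3 -m inch '[[[0.7,0,0,0,0],[0.7,0,0,0,0],[0.7,0,0,0,0],[0.7,0,0,0,0],[0.7,0,0,-20,0],[0.7,0,0,-30,0],[0.7,0,0,-20,0],[0.7,-20,20,0,0]]]'; python3 go.py case -70 0 150
```

```text
clock: 12.05
position: [0.5978, 0.2905, 0.1148]
ee_rot: [3.118, -0.296, 0.006]
force: [-1.7, 1.2, -1.2]
width: 0.207
t 12.05 TCP case [ -4.  173.3 114.8] world [597.8 290.5 114.8] F [-1.7  1.2 -1.2] w 0.207
delta tool mm [-0.  -0.7 -0.2] tool x yaw -10.83 tilt 0.6
clock: 12.85
position: [0.5758, 0.2784, 0.1865]
ee_rot: [3.123, -0.294, 0.008]
force: [-0.4, 0.2, -0.4]
width: 0.298
t 12.85 TCP case [-23.4 157.4 186.5] world [575.8 278.4 186.5] F [-0.4  0.2 -0.4] w 0.298
delta tool mm [-46.6 157.3  37. ] tool x yaw -10.75 tilt 0.41
```

It's at the stop. Now I'll move in front of the fin with the fingers shut.

```bash
python3 -m inch '[[[1,-10,40,0,0],[1,-12,40,0,0],[1,-12,40,0,0],[1,-12,35,10,0],[1,0,0,25,0],[1,0,0,0,0]]]'; python3 go.py case -65 -1 75; python3 look.py c1 10 60 100 50 6 scene
```

```text
clock: 13.45
position: [0.4982, 0.1301, 0.153]
ee_rot: [3.125, -0.292, 0.016]
force: [-0.6, 0.7, -0.3]
width: 0.001
t 13.45 TCP case [-72.2  -2.8 153. ] world [498.2 130.1 153. ] F [-0.6  0.7 -0.3] w 0.001
delta tool mm [ 6.4 -1.9 78.1] tool x yaw -10.68 tilt 0.59
scene (600, 600, 3)
```

View pics/c1_scene.png

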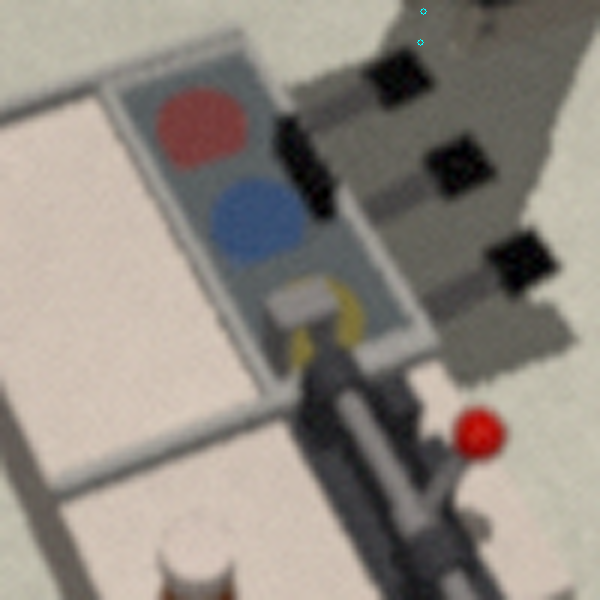

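The knob is raised and drawn, at (480,435), and the staple is free. Now I'll descend in front of the fin and push.

```bash
python3 -m inch '[[[1,5,-2,30,0],[1,0,0,25,0],[1,0,0,15,0],[1,0,0,10,0],[1,0,0,0,0]]]'; python3 go.py case -40 -1 71
```

```text
clock: 14.0
position: [0.5121, 0.1377, 0.0781]
ee_rot: [-3.124, 0.285, -0.033]
force: [0.1, -0.1, 0.2]
width: 0.007
t 14.0 TCP case [-59.9   7.3  78.1] world [512.1 137.7  78.1] F [ 0.1 -0.1  0.2] w 0.007
delta tool mm [19.7  8.5  7.5] tool x yaw -10.43 tilt 1.22
```

```bash
python3 -m inch '[[[1,0,8,6,0],[1,10,0,0,0],[1,10,0,0,0],[1,8,0,0,0],[1,8,0,0,0],[1,0,0,0,0]]]'; python3 go.py case 54 -1 71;python3 look.py c2 10 60 100 50 6 scene
```

```text
clock: 14.6
position: [0.551, 0.1233, 0.0753]
ee_rot: [-3.123, 0.284, -0.037]
force: [0.5, 0.2, -0.6]
width: 0.004
t 14.6 TCP case [-19.1   0.4  75.3] world [551.  123.3  75.3] F [ 0.5  0.2 -0.6] w 0.004
delta tool mm [73.   1.8  6. ] tool x yaw -10.4 tilt 1.37
scene (600, 600, 3)
```

View pics/c2_scene.png

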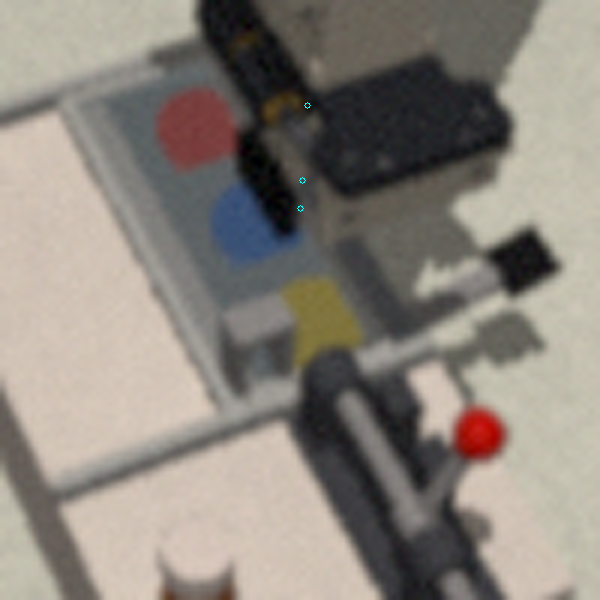

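The cover is moving, with the staple shifted to (255,330). I'll continue.

```bash
python3 -m inch '[[[1,10,0,4,0],[1,12,0,0,0],[1,12,0,0,0],[1,12,0,0,0],[1,10,0,0,0],[1,0,0,0,0]]]'; python3 go.py case 54 -1 71
```

```text
clock: 15.25
position: [0.6097, 0.1126, 0.0717]
ee_rot: [-3.124, 0.283, -0.034]
force: [0.0, -0.1, 0.4]
width: 0.004
t 15.25 TCP case [40.6  0.7 71.7] world [609.7 112.6  71.7] F [ 0.  -0.1  0.4] w 0.004
delta tool mm [13.4  1.8  1. ] tool x yaw -10.36 tilt 1.26
```

```bash
python3 -m inch '[[[1,6,0,0,0],[1,6,0,0,0],[1,5,0,0,0],[1,4,0,0,0],[1,0,0,0,0]]]'; python3 go.py case 54 -1 71;python3 look.py c3 30 60 100 50 6 scene
```

```text
clock: 15.75
position: [0.6185, 0.1111, 0.0713]
ee_rot: [-3.128, 0.277, 0.002]
force: [0.9, -1.2, -0.0]
width: 0.003
t 15.75 TCP case [49.6  0.9 71.3] world [618.5 111.1  71.3] F [ 0.9 -1.2 -0. ] w 0.003
delta tool mm [4.4 1.9 0.3] tool x yaw -10.11 tilt 0.11
scene (600, 600, 3)
```

View pics/c3_scene.png

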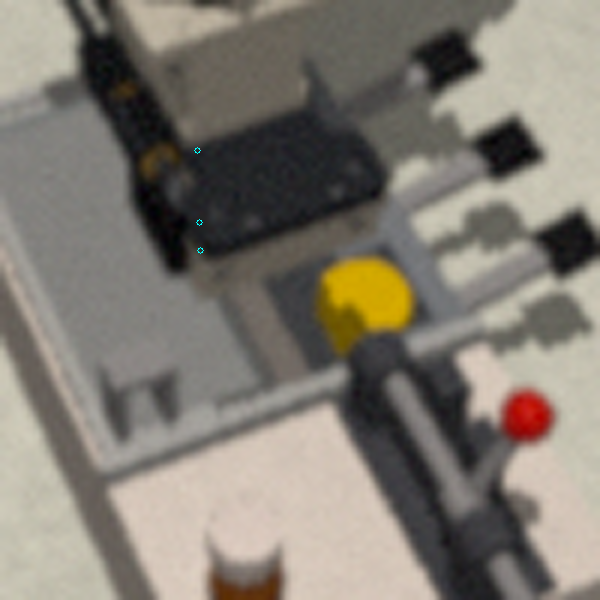

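```bash
python3 -m inch '[[[1,5,0,0,0],[1,5,0,0,0],[1,5,0,0,0]]]'; python3 go.py case 54 -1 71; python3 -m inch '[[[1,-15,0,0,0],[1,-25,0,0,0],[1,-20,0,-30,0],[1,-40,0,-30,0],[1,-30,0,0,0]]]'; python3 go.py case -97 0 80;python3 look.py c4 30 60 100 50 6
```

```text
clock: 16.1
position: [0.6183, 0.1111, 0.0708]
ee_rot: [3.127, -0.27, -0.043]
force: [-22.8, 1.0, 16.1]
width: 0.008
t 16.1 TCP case [49.3  0.9 70.8] world [618.3 111.1  70.8] F [-22.8   1.   16.1] w 0.008
delta tool mm [ 4.6  1.9 -0.3] tool x yaw -9.86 tilt 1.57
clock: 16.6
position: [0.495, 0.1327, 0.1356]
ee_rot: [3.128, -0.277, -0.034]
force: [0.9, 0.9, 0.2]
width: 0.006
t 16.6 TCP case [-75.8  -0.8 135.6] world [495.  132.7 135.6] F [0.9 0.9 0.2] w 0.006
delta tool mm [-20.   -1.2  56. ] tool x yaw -10.11 tilt 1.23
scene (600, 600, 3)
top (600, 600, 3)
```

View pics/c4_scene.png

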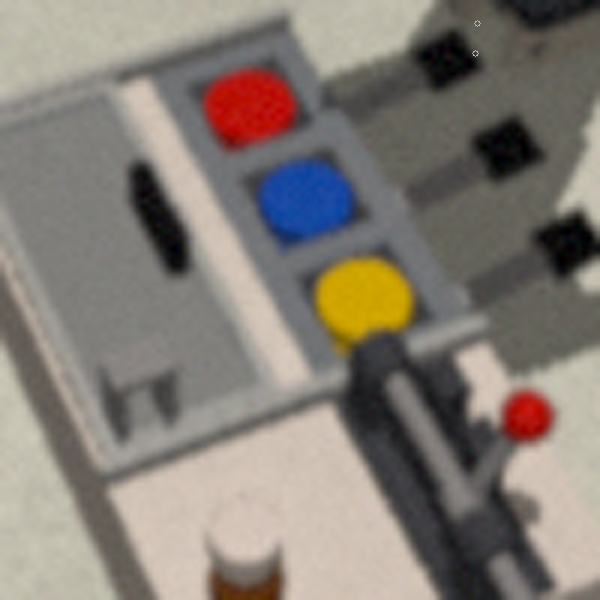

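View pics/c4_top.png

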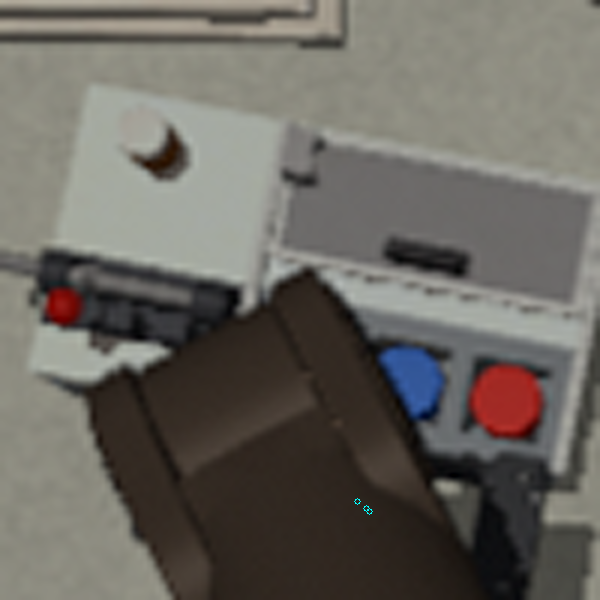

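The cover is fully open and the stop was felt. Blue is in the middle well, so I'll press lever1's pad.

```bash
python3 -m inch '[[[1,-20,-1,15,-0.5],[1,0,0,25,0],[1,0,0,20,0],[1,0,0,15,0],[1,0,0,0,0]]]'; python3 go.py case -97 0 45
```

```text
clock: 17.2
position: [0.4785, 0.1367, 0.0591]
ee_rot: [-3.13, 0.262, 0.02]
force: [-0.2, -0.5, 0.5]
width: 0.004
t 17.2 TCP case [-92.7   0.1  59.1] world [478.5 136.7  59.1] F [-0.2 -0.5  0.5] w 0.004
delta tool mm [-4.1  0.1 14.1] tool x yaw -9.56 tilt 0.74
```

```bash
python3 -m inch '[[[1,-4,0,10,1],[1,0,0,6,0],[1,0,0,5,0],[1,0,0,5,0]]]'; python3 go.py case -97 0 20;python3 -m inch '[[[1,0,0,6,0],[1,0,0,6,0],[1,0,0,6,0]]]'; python3 go.py case -97 0 5;python3 look.py l1 -20 20 80 50 6 scene
```

```text
clock: 17.6
position: [0.4772, 0.1379, 0.0333]
ee_rot: [-3.126, 0.293, 0.014]
force: [-2.2, 0.1, 5.1]
width: 0.008
t 17.6 TCP case [-94.3   1.   33.3] world [477.2 137.9  33.3] F [-2.2  0.1  5.1] w 0.008
delta tool mm [-2.6  1.1 13.3] tool x yaw -10.72 tilt 0.52
clock: 17.9
position: [0.4768, 0.1382, 0.015]
ee_rot: [-3.126, 0.292, 0.014]
force: [-0.9, -1.8, 6.2]
width: 0.003
t 17.9 TCP case [-94.8   1.3  15. ] world [476.8 138.2  15. ] F [-0.9 -1.8  6.2] w 0.003
delta tool mm [-2.2  1.3 10.1] tool x yaw -10.68 tilt 0.5
scene (600, 600, 3)
```

View pics/l1_scene.png

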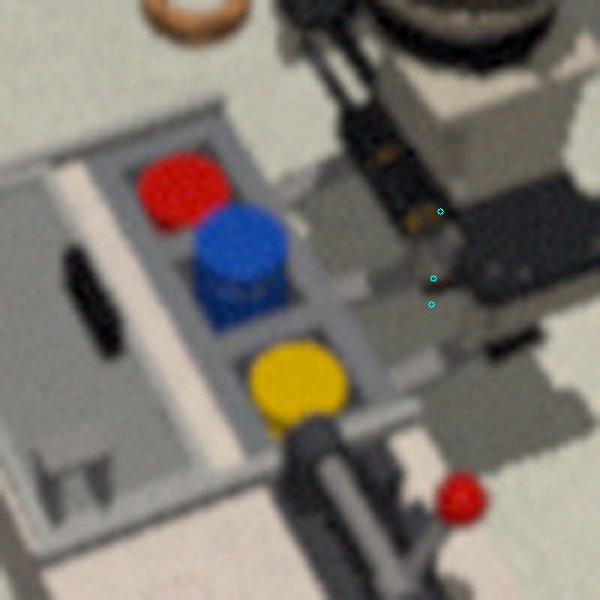

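The blue jar is rising while red and yellow stay down. I'll press on to the stop gently.

```bash
python3 -m inch '[[[1,-2,1,4,0],[1,0,0,4,0],[1,0,0,3,0],[1,0,0,3,0]]]'; python3 go.py case -97 0 5
```

```text
clock: 18.35
position: [0.478, 0.1382, 0.0056]
ee_rot: [-3.126, 0.293, 0.002]
force: [-19.3, -6.5, 67.4]
width: 0.008
t 18.35 TCP case [-93.5   1.5   5.6] world [478.  138.2   5.6] F [-19.3  -6.5  67.4] w 0.008
delta tool mm [-3.5  1.5  0.7] tool x yaw -10.71 tilt 0.14
```

The stop is reached, which confirms the offset: 34 − 5.6 ≈ 28.4 mm. I'll rise and move over the jar with the gripper open.

```bash
python3 -m inch '[[[1,0,0,-10,0],[1,0,0,-30,0],[0.3,0,0,-40,0],[0.3,0,0,-40,0],[0.3,0,0,-20,0],[0.3,30,0,0,0],[0.3,40,0,0,0],[0.3,25,0,0,0],[0.3,0,0,0,0]]]'; python3 go.py case 0 0 110;python3 look.py j1 -20 0 100 50 6
```

```text
clock: 19.25
position: [0.5771, 0.12, 0.1552]
ee_rot: [-3.124, 0.29, -0.014]
force: [-0.2, -0.7, -1.2]
width: 0.565
t 19.25 TCP case [  7.2   2.  155.2] world [577.1 120.  155.2] F [-0.2 -0.7 -1.2] w 0.565
delta tool mm [-7.6  2.2 45.1] tool x yaw -10.6 tilt 0.56
scene (600, 600, 3)
top (600, 600, 3)
```

View pics/j1_scene.png

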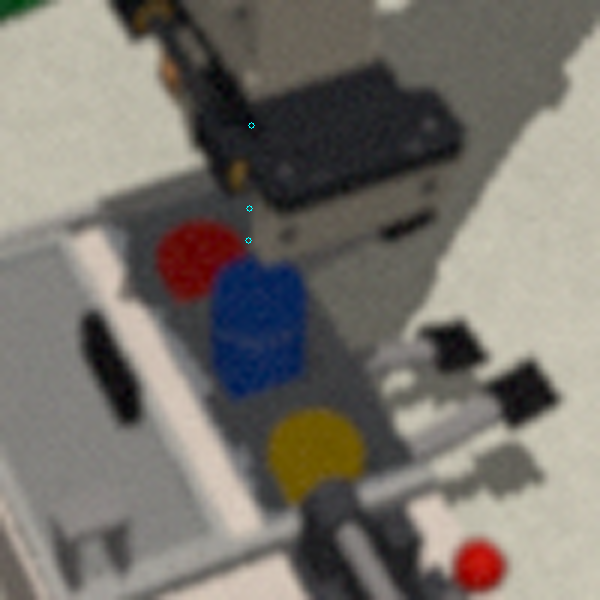

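View pics/j1_top.png

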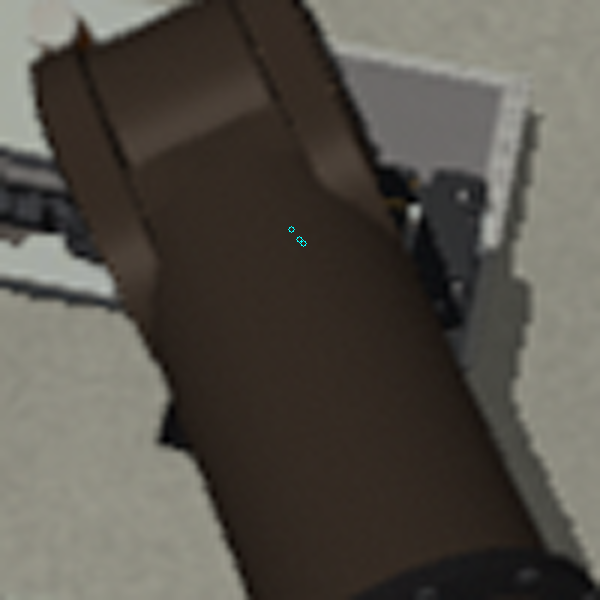

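```bash
python3 -m inch '[[[0.25,-7,2,15,0],[0.25,0,0,15,0],[0.25,0,0,10,0],[0.25,0,0,0,0]]]'; python3 go.py case 0 0 95
```

```text
clock: 19.75
position: [0.5628, 0.1224, 0.1137]
ee_rot: [-3.125, 0.281, -0.008]
force: [0.1, -0.8, 0.1]
width: 0.748
t 19.75 TCP case [ -7.3   1.6 113.7] world [562.8 122.4 113.7] F [ 0.1 -0.8  0.1] w 0.748
delta tool mm [ 7.2  1.8 18.7] tool x yaw -10.29 tilt 0.37
```

```bash
python3 -m inch '[[[0.25,7,2,8,-0.3],[0.25,0,0,8,0],[0.25,0,0,0,0]]]'; python3 go.py case 0 0 58
```

```text
clock: 20.05
position: [0.5698, 0.1195, 0.0975]
ee_rot: [-3.126, 0.271, -0.009]
force: [-0.3, -0.9, -0.4]
width: 0.747
t 20.05 TCP case [ 0.2  0.1 97.5] world [569.8 119.5  97.5] F [-0.3 -0.9 -0.4] w 0.747
delta tool mm [-0.4  0.3 39.5] tool x yaw -9.9 tilt 0.43
```

```bash
python3 -m inch '[[[0.25,0,0,10,0.7],[0.25,0,0,10,0],[0.25,0,0,8,0],[0.25,0,0,7,0],[0.25,0,0,0,0]]]'; python3 go.py case 0 0 58
```

```text
clock: 20.55
position: [0.5702, 0.1196, 0.0593]
ee_rot: [-3.124, 0.292, -0.009]
force: [-0.7, -0.1, 0.1]
width: 0.746
t 20.55 TCP case [ 0.5  0.3 59.3] world [570.2 119.6  59.3] F [-0.7 -0.1  0.1] w 0.746
delta tool mm [-0.5  0.3  1.3] tool x yaw -10.69 tilt 0.42
```

Well aligned, with the tips at about z = 88. I'll close on the jar.

```bash
python3 -m inch '[[[0.6,0,0,0,0],[1,0,0,0,0],[1,0,0,0,0],[1,0,0,0,0],[1,0,0,0,0],[1,0,0,0,0],[1,0,0,0,0]]]' 15; python3 go.py case 0 0 160
```

```text
clock: 21.25
position: [0.5708, 0.1199, 0.0602]
ee_rot: [-3.123, 0.292, -0.011]
force: [0.4, 0.1, -0.8]
width: 0.435
t 21.25 TCP case [ 1.   0.7 60.2] world [570.8 119.9  60.2] F [ 0.4  0.1 -0.8] w 0.435
delta tool mm [ -0.3   0.2 -99.8] tool x yaw -10.68 tilt 0.51
```

Width 0.435 (40 mm) means the jar is gripped. I'll lift it straight up.

```bash
python3 -m inch '[[[1,0,0,-15,0],[1,0,0,-30,0],[1,0,0,-30,0],[1,0,0,-30,0],[1,0,0,-15,0],[1,0,0,0,0]]]'; python3 go.py world 476 -231 170; python3 look.py j2 -20 0 100 60 5 scene
```

```text
clock: 21.85
position: [0.5687, 0.1191, 0.1835]
ee_rot: [-3.124, 0.291, -0.007]
force: [-0.9, 0.0, -1.5]
width: 0.433
t 21.85 TCP case [ -0.9  -0.5 183.5] world [568.7 119.1 183.5] F [-0.9  0.  -1.5] w 0.433
delta tool mm [-26.3 361.3  11.8] tool x yaw -10.66 tilt 0.34
scene (600, 600, 3)
```

View pics/j2_scene.png

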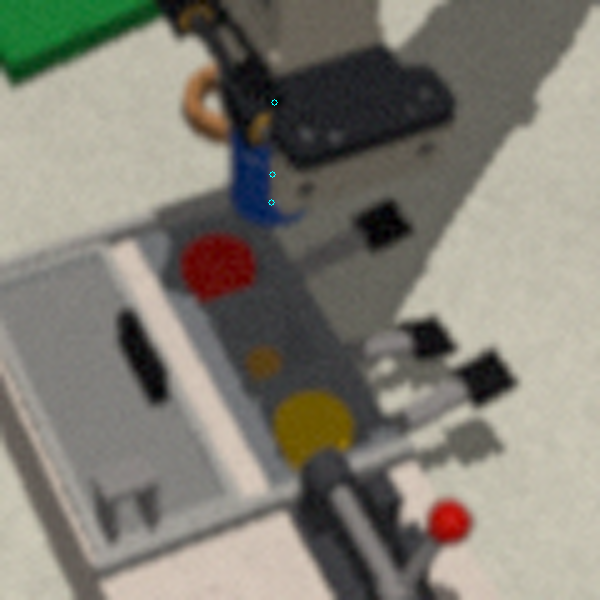

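The jar is held and the pin is visible in the empty well. Next is the carry to the tray.

```bash
python3 -m inch '[[[1,-3,25,0,0],[1,-3,35,0,0],[1,-3,35,0,0],[1,-3,35,0,0],[1,-3,35,0,0],[1,-3,35,0,0],[1,-3,35,0,0],[1,-3,35,0,0],[1,0,25,0,0],[1,0,10,0,0],[1,0,0,0,0]]]'; python3 go.py world 476 -231 170
```

```text
clock: 23.0
position: [0.4769, -0.1853, 0.1652]
ee_rot: [-3.123, 0.287, 0.028]
force: [-0.6, 0.2, -0.4]
width: 0.433
t 23.0 TCP case [ -34.7 -316.7  165.2] world [ 476.9 -185.3  165.2] F [-0.6  0.2 -0.4] w 0.433
delta tool mm [ 7.4 45.  -5.1] tool x yaw -10.49 tilt 1.08
```

```bash
python3 -m inch '[[[1,0,0,0,-8.4],[1,0,0,0,-8.4],[1,0,0,0,-8.4],[1,0,0,0,-8.4],[1,0,0,0,-8.4],[1,0,0,0,-8.4],[1,0,0,0,-8.4],[1,0,0,0,-8.4],[1,0,0,0,-8.4],[1,0,0,0,-8.4],[1,0,0,0,-8.4],[1,0,0,0,0]]]'; python3 go.py world 476 -231 120
```

```text
clock: 24.2
position: [0.4808, -0.1589, 0.1596]
ee_rot: [-2.304, -2.093, 0.005]
force: [-0.5, -0.8, -1.8]
width: 0.432
t 24.2 TCP case [ -35.8 -289.9  159.6] world [ 480.8 -158.9  159.6] F [-0.5 -0.8 -1.8] w 0.432
delta tool mm [-73.    3.   38.3] tool x yaw 84.49 tilt 1.7
```

```bash
python3 -m inch '[[[1,-20,1,0,-5],[1,-25,1,0,0],[1,-20,0,10,0],[1,-6,0,10,0],[1,0,0,0,0]]]'; python3 go.py world 476 -231 60
```

```text
clock: 24.7
position: [0.4816, -0.2245, 0.1353]
ee_rot: [-2.213, -2.183, -0.001]
force: [-0.3, 0.2, -0.4]
width: 0.433
t 24.7 TCP case [ -22.9 -354.3  135.3] world [ 481.6 -224.5  135.3] F [-0.3  0.2 -0.4] w 0.433
delta tool mm [-8.3 -3.8 75.2] tool x yaw 89.2 tilt 1.86
```

```bash
python3 -m inch '[[[1,-7,-5,15,-0.5],[1,0,0,15,0],[1,0,0,15,0],[1,0,0,10,0],[1,0,0,0,0]]]'; python3 go.py world 476 -231 0
python3 - <<'E'
from cell import eyes
import cv2
f=eyes.get_image("scene")["frame"];cv2.imwrite("pics/p1.png",cv2.resize(f[110:230,220:360],None,fx=5,fy=5,interpolation=cv2.INTER_CUBIC))
E
```

```text
clock: 25.2
position: [0.4755, -0.2238, 0.0773]
ee_rot: [-2.202, -2.19, -0.004]
force: [-1.1, -0.1, -0.6]
width: 0.432
t 25.2 TCP case [ -28.9 -354.7   77.3] world [ 475.5 -223.8   77.3] F [-1.1 -0.1 -0.6] w 0.432
delta tool mm [-9.2  2.3 77.1] tool x yaw 89.67 tilt 2.05
```

View pics/p1.png

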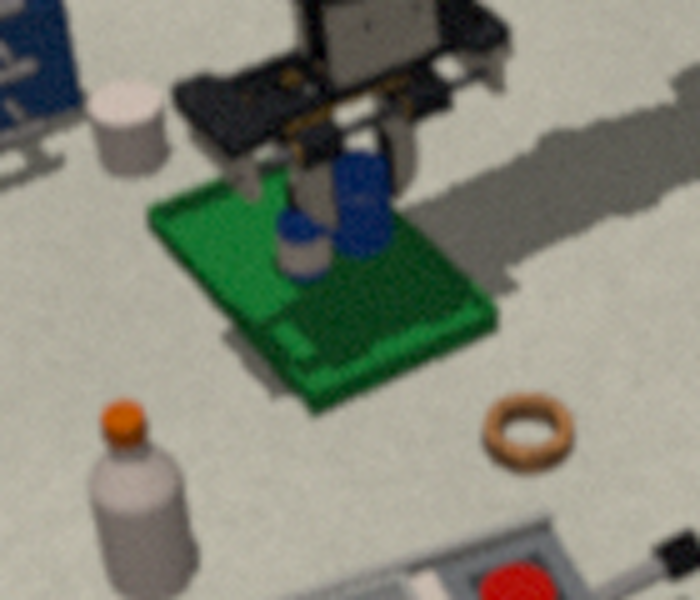

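```bash
python3 - <<'E'
from h import *
print(plane("scene",(280.6,163.5),.004),"cap from start scene")
print("jar base pred px crop",(proj("scene",[.4755,-.2238,.004])[0]-[220,110])*5)
E
python3 -m inch '[[[1,-3,2,15,0],[1,0,0,15,0],[1,0,0,15,0],[1,0,0,0,0]]]'; python3 go.py world 476 -228 0
```

```text
[ 0.480577   -0.29819099  0.004     ] cap from start scene
jar base pred px crop [368.88794635 326.93855586]
clock: 25.65
position: [0.4796, -0.226, 0.0318]
ee_rot: [-2.206, -2.194, -0.008]
force: [0.2, -0.2, -0.9]
width: 0.432
t 25.65 TCP case [ -24.6 -356.2   31.8] world [ 479.6 -226.    31.8] F [ 0.2 -0.2 -0.9] w 0.432
delta tool mm [-2.8 -3.  31.8] tool x yaw 89.67 tilt 1.78
```

```bash
python3 -m inch '[[[1,-1,-3,10,0],[1,0,0,8,0],[1,0,0,6,0],[1,0,0,0,0]]]'; python3 go.py world 476 -228 0;python3 -m inch '[[[1,0,0,3,0],[1,0,0,2,0]]]'; python3 go.py world 476 -228 0
```

```text
clock: 26.05
position: [0.4768, -0.2269, 0.0067]
ee_rot: [-2.208, -2.194, -0.009]
force: [0.2, 0.5, -0.9]
width: 0.431
t 26.05 TCP case [ -27.1 -357.5    6.7] world [ 476.8 -226.9    6.7] F [ 0.2  0.5 -0.9] w 0.431
delta tool mm [-1.2 -0.7  6.7] tool x yaw 89.64 tilt 1.7
clock: 26.25
position: [0.4773, -0.227, 0.0019]
ee_rot: [-2.208, -2.195, -0.009]
force: [0.1, 0.2, -1.0]
width: 0.433
t 26.25 TCP case [ -26.6 -357.5    1.9] world [ 477.3 -227.     1.9] F [ 0.1  0.2 -1. ] w 0.433
delta tool mm [-1.1 -1.3  1.9] tool x yaw 89.63 tilt 1.65
```

```bash
python3 -m inch '[[[1,0,0,2,0],[1,0,0,1,0]]]'; python3 go.py world 476 -228 0;python3 -m inch '[[[1,0,0,1.5,0],[1,0,0,1.5,0]]]'; python3 go.py world 476 -228 0
```

```text
clock: 26.45
position: [0.478, -0.2266, 0.0002]
ee_rot: [-2.209, -2.196, -0.01]
force: [-5.5, 1.4, 20.0]
width: 0.436
t 26.45 TCP case [-2.60e+01 -3.57e+02  2.00e-01] world [ 4.780e+02 -2.266e+02  2.000e-01] F [-5.5  1.4 20. ] w 0.436
delta tool mm [-1.5 -2.   0.2] tool x yaw 89.66 tilt 1.59
clock: 26.65
position: [0.4779, -0.2267, 0.0]
ee_rot: [-2.21, -2.197, -0.007]
force: [-6.6, 1.9, 21.1]
width: 0.433
t 26.65 TCP case [ -26.  -357.1    0. ] world [ 477.9 -226.7    0. ] F [-6.6  1.9 21.1] w 0.433
delta tool mm [-1.3 -1.9  0. ] tool x yaw 89.67 tilt 1.47
```

The jar is on the tray floor, with 20 N of contact at the predicted height. I'll release it with a modest opening and rise straight up.

```bash
python3 -m inch '[[[1,0,0,-0.5,0],[0.35,0,0,0,0],[0.35,0,0,0,0],[0.35,0,0,0,0],[0.35,0,0,0,0],[0.35,0,0,0,0]]]'; python3 go.py world 476 -228 0
python3 - <<'E'
from cell import eyes
import cv2
f=eyes.get_image("scene")["frame"];cv2.imwrite("pics/p2.png",cv2.resize(f[110:230,220:360],None,fx=5,fy=5,interpolation=cv2.INTER_CUBIC))
E
```

```text
clock: 27.25
position: [0.4788, -0.227, 0.0014]
ee_rot: [-2.211, -2.199, -0.008]
force: [-0.5, 0.2, 0.0]
width: 0.65
t 27.25 TCP case [ -25.1 -357.2    1.4] world [ 478.8 -227.     1.4] F [-0.5  0.2  0. ] w 0.65
delta tool mm [-1.1 -2.8  1.4] tool x yaw 89.68 tilt 1.37
```

View pics/p2.png

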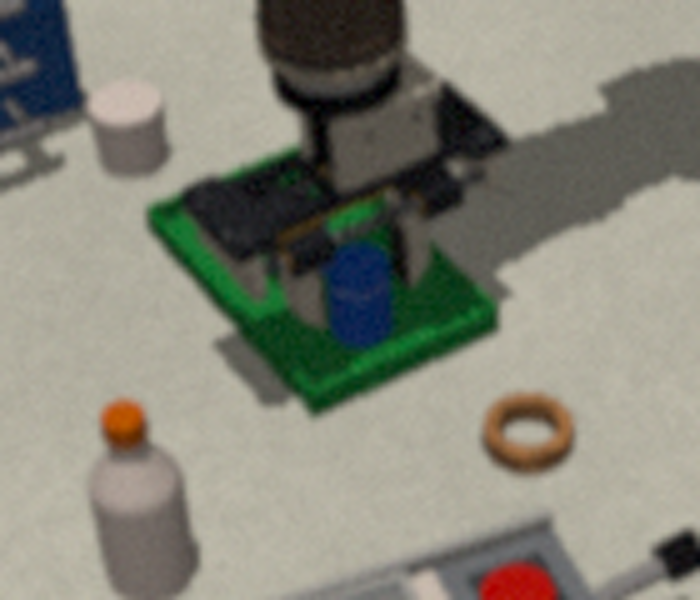

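The jar stands upright with the fingers clear on both sides. I'll rise slowly and then back off.

```bash
python3 -m inch '[[[0.35,0,0,-8,0],[0.35,0,0,-10,0],[0.35,0,0,-15,0],[0.35,0,0,-15,0],[0.35,0,0,-25,0],[0.35,0,0,-30,0],[0.35,0,0,-40,0],[0.35,0,0,-40,0],[0.35,0,0,0,0]]]'; python3 go.py world 476 -228 0
python3 - <<'E'
from cell import eyes
import cv2
f=eyes.get_image("scene")["frame"];cv2.imwrite("pics/p3.png",cv2.resize(f[110:330,220:420],None,fx=2.7,fy=2.7,interpolation=cv2.INTER_CUBIC))
E
```

```text
clock: 28.2
position: [0.4811, -0.2295, 0.1972]
ee_rot: [-2.209, -2.201, -0.01]
force: [0.0, 0.1, -0.3]
width: 0.652
t 28.2 TCP case [ -22.4 -359.3  197.2] world [ 481.1 -229.5  197.2] F [ 0.   0.1 -0.3] w 0.652
delta tool mm [ -2.7  -2.8 197.3] tool x yaw 89.8 tilt 1.38
```

View pics/p3.png

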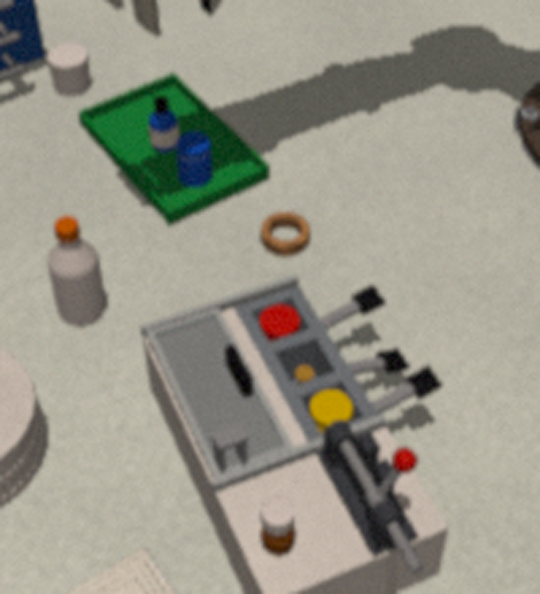

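The blue jar stands upright at (195,160) beside the ink bottle at (163,128). The cover is open, the bolt is drawn, red and yellow are down, and the bystanders look undisturbed. I'll do a quick numeric check and then hand in.

Run:
```python
from h import *
from cell import arm,workorder,eyes
f=lambda u,v:np.array([220+u/2.7,110+v/2.7])
jar=plane("scene",f(195,147),.059);base=plane("scene",f(195,176),.004); print("jar lid",jar,"base",base,"tray-rel mm",(jar[:2]-[.4758,-.2866])*1000)
p=np.load("case.npy");c,s=np.cos(p[2]),np.sin(p[2])
def w2c(P): d=P[:2]-p[:2];return np.array([c*d[0]+s*d[1],-s*d[0]+c*d[1]])*1000
print("fin case",w2c(plane("scene",f(240,362),.112)).round(),"knob case @z157",w2c(plane("scene",f(404,460),.157)).round())
a=cv2.imread("pics/scene0.png").astype(int);b=eyes.get_image("scene")["frame"].astype(int)
for n,(u,v) in dict(ink=(280,156),glue=(248,212),tape=(326,196),crayon=(440,270),inksm=(323,306),black=(445,325),gesso=(246,135)).items():
    print(n,np.abs(a[v-12:v+12,u-8:u+8]-b[v-12:v+12,u-8:u+8]).mean().round(1),end="; ")
st=arm.observe();print(st["clock"],st["force"].round(1),np.abs(st["dq"]).max().round(3))
```

```text
jar lid [ 0.48226083 -0.21682195  0.059     ] base [ 0.47910682 -0.22748111  0.004     ] tray-rel mm [ 6.46083377 69.77805453]
fin case [65.  0.] knob case @z157 [ -3. 175.]
ink 9.4; glue 3.6; tape 4.0; crayon 4.9; inksm 4.3; black 5.4; gesso 4.1; 28.3 [-0.9 -1.  -0.4] 0.044
```

```bash
python3 -m inch '[[[0.35,0,0,0,0],[0.35,0,0,0,0]]]'; python3 -c "
from cell import workorder
print(workorder.sign_off())"
```

```text
clock: 28.5
position: [0.4771, -0.2289, 0.1914]
ee_rot: [-2.203, -2.196, -0.004]
force: [0.7, -0.4, -0.1]
width: 0.65
the job is handed in; nothing more can be done
None
```

The job is done and handed in at 28.5 s. I lifted the bolt handle, drew the bolt to its stop and slid the cover back to its stop. I then pushed the blue jar up with the middle lever (lever1) and set it in the tray beside the ink bottle, letting go only once it stood on the floor (about 20 N of contact).

**Last checks:**
- **Bolt:** it travelled about 34 mm and stopped there; the knob is at case y ≈ 175.
- **Cover:** it stopped moving under the push, and the picture puts the fin at case x ≈ 65, so it is open about 84–88 mm.
- **Jar and tray:** the jar stands upright at about (0.478, −0.227) in the world frame, with the ink bottle standing beside it.
- **Red and yellow jars, bystanders:** both jars are down in their wells. The picture around each bystander is nearly unchanged. The ink bottle's patch changed a little more (9.4 against 4–5), which I put down to shadow.

**What disagreed:**
- **Fingertip height:** the real fingertips sit about 28 mm higher than the reported TCP. My first pinch therefore closed above the knob and missed it, pushing the bolt no more than 3 mm. I saw this in the pictures and corrected for it; the lever stop (28.4 mm) and the tray floor height agreed.
- **Lever force:** at the lever's stop the force briefly reached about 67 N, pressed by the fingertips, under the 120 N wrist limit.
- **Jar position:** the positions I read for the jar's lid and base differ by about 10 mm. I think that is pixel-picking error, because the jar looks upright.

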